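# Load the battery carousel and start the charge

### The arm

A 7-joint arm with a two-finger parallel gripper is mounted at the origin on the work surface. World frame = base frame: x ahead of the robot, y to its left, z up, the work surface at z = 0. Lengths are in m, angles in degrees, forces in N, time in s.
With the tool pointing down it reaches from about 0.4 to 0.85 m from the base axis. Payload 6.9 kg.
Tool frame: the origin (TCP) lies at the very end of the fingers, on their centre line; the grasp point (between the pads) lies 19 mm behind it (grip_point_offset is the distance from the TCP to the grasp point, in m); z points along the fingers, y is the line along which they close (so a half turn about z gives the same grasp; the last joint's range is limited). The gripper opens to 85 mm and grips with 20 to 120 N. Pads are 22 mm wide; open, the fingers measure 114 mm over their backs; the gripper's body (76 mm by 85 mm) begins 54 mm behind the grasp point. The pads swing forward as they close: fully open they stand 13 mm farther back than shut.
Start: joints at [77.321, 29.078, -13.613, 85.955, 7.202, 65.827, -8.869], TCP at [0.201, -0.592, 0.206] pointing down, gripper open.
Joint ranges: [-176.47, 176.47], [-13.61, 117.27], [-81.72, 77.17], [0.22, 143.17], [-87.28, 267.28], [10, 112.55], [-165.47, 165.47]. Speed limits (degrees/s): [136.94, 136.94, 180, 180, 180, 180, 180].

### API

Orientations are given as [roll, pitch, yaw] about the fixed x, y, z axes, in that order (R = Rz(yaw) Ry(pitch) Rx(roll)).
In Python, from workcell import observe, capture, camera_params, job_done, grip_point_offset gives the robot as it stands.
- The arm moves only by the tool send_rows, never from a script. Its argument "plan" is text: rows parted by semicolons, each of 6 numbers parted by spaces: the shift along the tool's x, y, z in mm, then the turn, a rotation vector about the tool's x, y, z in rad. A call has 1 to 12 rows; each row is the pose to reach, as a shift and turn from the pose commanded when the call began, along the tool's axes at that moment; what a row does not reach only later rows make up. A row lasts 1/8 s, in which the tool goes at most 62.5 mm and 10.7 degrees, less where a joint would pass 70% of its speed; a pose out of reach is approached as far as the arm can. A call with a gripper value outside its range is refused whole. "hand" is the finger opening in mm, from 0 to 85.4, set as the call begins (left out, the last holds). The fingers move at their own pace and stop on an object; "newtons" is the grip in N (left out, the last holds). Time passes only in rows, so rows that repeat a pose let the fingers close. It gives the time, the measured TCP pose, the force, the opening and the grip force at its end, in the units of the state.
- observe(): the state, without advancing time (a new reading comes with each control period).
- capture(name): name is "scene" or "top" or "wrist"; returns the picture (420x560x3 uint8, blue, green, red); there is no depth.
- camera_params(name): a dict with "fovy" (degrees; the focal length in pixels is half the picture's height over the tangent of half this angle, whatever the lens; pixels are square), "cx", "cy" (the principal point, pixels), "k1" (the pictures are not rectified: a ray, as slopes to the right and down, at radius r is drawn at 1 + k1 r^2 times it, then the intrinsics apply), "origin" and "rotation" of the camera in the world. Camera axes: x right, y up, looking along -z (the intrinsics and any distortion apply to the point x, -y, -z); pixel columns grow to the right and rows downward; lengths in m; the calibration is good to about 2 mm. A picture is of the moment at which its call begins: read the wrist's pose just before it. camera_params takes no time and is no camera call; for the wrist camera it gives the pose at the moment of the call.
- job_done(): hands the job in; it is judged then, once.
The state is a dict: "clock": time; "qpos": joint angles; "joint_vel": joint speeds; "joint_torque": joint torques, N m; "eef_pos": TCP position; "ee_rot": TCP orientation; "contact_force": force on the tool from outside, world axes, zero at the start; "torque": the same for the moment, N m; "gripper_width": finger opening in m; "grasp_force": force on a finger pad.
Only numpy, scipy, OpenCV 4.12 (cv2) and the standard library are available. Lean on these libraries where they do the work, as an engineer would, in place of code of your own. Each camera call takes 0.05 s, during which the arm holds its last target. There are 200 camera calls.

### The job

Charge the battery packs that lie on the bench: slide the charger's orange shutter fully open until it clicks, then lay every pack in the carousel bay of its own colour, turning the carousel by its square knob to bring the right bay under the loading port each time. When all packs are in, slide the shutter fully closed until it clicks, and only then press the pedal down to its stop, keep it there for a second and let it come up again, leaving the other things on the bench where they are.

Things in the scene. Friction and masses are not known exactly. Their poses are not given: they have to be found in the camera images.
- charger: fixed battery charger: base 310 x 345 mm, 12 high, corner posts, clear solid hood (top 101 mm above the bench, 6 thick, x -155..155, y -190..155 mm) over a carousel. The one opening is the port, 76 (x) by 112 (y) mm, centred at (-100, 0), towards the robot. Black box on the hood at x 125, to 123 mm high. Origin: carousel axis at bench level; z up, -x points to the port
- port (a point): centre of the loading port, level with the hood's top face (101 mm above the bench, 100 mm from the carousel's axis)
- carousel (a joint): turn of the carousel (rad, positive counter-clockwise from above, modulo 2 pi; endless both ways, friction 0.12 N m, stays where left). 0: red bay under the port; -1.571: yellow; 3.142: green; +1.571: blue
- knob_top (a point): top centre of the black square turning knob on the carousel's axis: 36 x 36 mm, flats from 109 to 147 mm above the bench; square to the charger's x and y at carousel value 0, turns with it. Under it a white disc, 94 mm across, 107 mm above the bench, with coloured tabs (to 109 mm) that point to the bays of their colour
- shutter (a joint): slide of the orange shutter plate (m): 0 = closed over the port, 0.12 = fully open; opens towards the charger's -y (the robot's right). A sprung ball clicks it into either end stop: a rib with its crest 6.5 mm from each end takes about 8 N to pass and pushes the plate home once passed; between them it slides lightly (1 N)
- shutter_grip (a point): top centre of the shutter's black grip bar: 14 mm thick along the slide (charger y), 60 mm long along charger x, 30 mm tall, standing on the plate (top 136 mm above the bench, foot 106 mm). 45 mm from the plate's centre on the opening side
- pedal (a joint): spring pedal (rad): 0 = up, 0.25 = down on its stop; springs back when let go; about 4 N on the pad starts it, about 12 N holds it down
- pedal_pad (a point): middle of the pedal's rubber pad's top face (60 x 70 mm), on a steel plate 80 mm wide hinged at its far (+x) end, sloping up towards the robot; about 74 mm above the bench when up and 50 mm when fully down, 100 mm from the hinge
- pedal_base: fixed yellow base of the pedal, 170 x 100 x 12 mm, hinge cheeks to 46 mm at its +x end. Origin: centre of its underside
- pack_red: battery pack with red grip fin and red top patches, 0.3 kg or so: black body 84 (x) x 46 (y) x 28 mm high, upright fin 14 (x) x 36 (y) mm in the middle of its top, from 28 to 58 mm above its underside. Origin: centre of its underside. May be absent
- bay_red (a point): red bay of the carousel: open tray with a red floor, 62 mm radially by 100 mm tangentially inside, walls 14 mm high. Point: centre of its floor's top, 26 mm above the bench, 100 mm from the carousel's axis. A pack fits only with its length tangential (along the charger's y when the bay is at the port, either way round), and then passes 11 mm below the hood; a bay at the port is reached straight down
- pack_yellow: battery pack with yellow grip fin and yellow top patches, 0.3 kg or so: black body 84 (x) x 46 (y) x 28 mm high, upright fin 14 (x) x 36 (y) mm in the middle of its top, from 28 to 58 mm above its underside. Origin: centre of its underside. May be absent
- bay_yellow (a point): yellow bay of the carousel: open tray with a yellow floor, 62 mm radially by 100 mm tangentially inside, walls 14 mm high. Point: centre of its floor's top, 26 mm above the bench, 100 mm from the carousel's axis. A pack fits only with its length tangential (along the charger's y when the bay is at the port, either way round), and then passes 11 mm below the hood; a bay at the port is reached straight down
- pack_green: battery pack with green grip fin and green top patches, 0.3 kg or so: black body 84 (x) x 46 (y) x 28 mm high, upright fin 14 (x) x 36 (y) mm in the middle of its top, from 28 to 58 mm above its underside. Origin: centre of its underside. May be absent
- bay_green (a point): green bay of the carousel: open tray with a green floor, 62 mm radially by 100 mm tangentially inside, walls 14 mm high. Point: centre of its floor's top, 26 mm above the bench, 100 mm from the carousel's axis. A pack fits only with its length tangential (along the charger's y when the bay is at the port, either way round), and then passes 11 mm below the hood; a bay at the port is reached straight down
- pack_blue: battery pack with blue grip fin and blue top patches, 0.3 kg or so: black body 84 (x) x 46 (y) x 28 mm high, upright fin 14 (x) x 36 (y) mm in the middle of its top, from 28 to 58 mm above its underside. Origin: centre of its underside. May be absent
- bay_blue (a point): blue bay of the carousel: open tray with a blue floor, 62 mm radially by 100 mm tangentially inside, walls 14 mm high. Point: centre of its floor's top, 26 mm above the bench, 100 mm from the carousel's axis. A pack fits only with its length tangential (along the charger's y when the bay is at the port, either way round), and then passes 11 mm below the hood; a bay at the port is reached straight down
- screwdriver: a screwdriver lying on the bench; leave alone
- wrench: a steel wrench lying on the bench; leave alone
- mug: a blue mug, 80 mm across, 90 high; leave alone
- spray_can: a red can, 56 mm across, 150 high; leave alone
- multimeter: a yellow multimeter, 75 x 150 x 32 mm; leave alone
- tape: a roll of black tape, 90 mm across, 22 high; leave alone
There are look-alikes about, which are no part of the job. Leave any purple or white look-alike of the pack_red alone.

How it is judged (in metres and radians):
On the way, in this order (a step that is already met when the one before it is completed fails the run):
1. the shutter has clicked into its open stop (within 6 mm) (value of joint shutter above 0.114 m), for 0.2 s.
2. every pack present lies flat in the bay of its own colour, let go (horizontal distance between pack_red and bay_red below 0.017 m and z of pack_red in the frame of bay_red below 0.006 m and angle between each of pack_red, pack_yellow, pack_green, pack_blue's own z axis and vertical below 0.12 rad and horizontal distance between pack_yellow and bay_yellow below 0.017 m and z of pack_yellow in the frame of bay_yellow below 0.006 m and horizontal distance between pack_green and bay_green below 0.017 m and z of pack_green in the frame of bay_green below 0.006 m and horizontal distance between pack_blue and bay_blue below 0.017 m and z of pack_blue in the frame of bay_blue below 0.006 m and contact force between each of pack_red, pack_yellow, pack_green, pack_blue and the fingers below 0.1 N), for 0.2 s.
3. the shutter has clicked closed again (within 6 mm) with every pack in its bay (horizontal distance between pack_red and bay_red below 0.017 m and z of pack_red in the frame of bay_red below 0.006 m and angle between each of pack_red, pack_yellow, pack_green, pack_blue's own z axis and vertical below 0.12 rad and horizontal distance between pack_yellow and bay_yellow below 0.017 m and z of pack_yellow in the frame of bay_yellow below 0.006 m and horizontal distance between pack_green and bay_green below 0.017 m and z of pack_green in the frame of bay_green below 0.006 m and horizontal distance between pack_blue and bay_blue below 0.017 m and z of pack_blue in the frame of bay_blue below 0.006 m and value of joint shutter below 0.006 m), for 0.2 s.
4. the pedal is held down on its stop (value of joint pedal above 0.22 rad), for 0.3 s.
At the end, for the whole second after the job is handed in: every pack present lies flat (tilt below 0.12 rad) and at rest on the floor of the bay of its own colour, within 17 mm of the bay's centre; the shutter is closed to within 6 mm; the pedal is up (below 0.05 rad) (all of step 3 and linear speed of each of pack_red, pack_yellow, pack_green, pack_blue below 0.03 m/s and value of joint pedal below 0.05 rad); the robot touches nothing.
It fails at once if the pedal is pressed before the shutter is closed (pedal beyond 0.15 rad with the shutter more than 10 mm open) (value of joint pedal above 0.15 rad and value of joint shutter above 0.01 m).
It fails at once if another thing on the bench is moved more than 40 mm (distance of any of screwdriver, wrench, mug, spray_can, multimeter, tape from where it was at the start of the episode above 0.04 m).
Of pack_red, pack_yellow, pack_green, pack_blue only 3 to 4 are there at a start; the rules pass over those that are not, and their reading is None.
At some moment in a run one of pack_red, pack_yellow, pack_green, pack_blue may be knocked a few centimetres aside while the robot is not near it.
It also fails if it takes over 210 s, if anything falls off the work surface, if the arm or the gripper's body presses on something with over 40 N, if the wrist force passes 120 N, or if a joint passes its speed limit or range.

## Working session

There is one attempt and no reset: what is moved stays moved. The work goes in short steps, Python scripts to look and compute and a tool call to move; the robot and the scene stay as the last step left them, time stands still between calls to the robot, and variables do not carry over. Pictures are saved under pics/ and viewed, at most 14 in all, crops included, and the job is handed in when it is done.

Besides the shell and the picture viewer there is one more tool, called after "Call:" as a command line: name --argument value ..., lists and objects as JSON in quotes. send_rows: Moves the arm, as the interface text tells. Its arguments: {"type":"object","properties":{"plan":{"type":"string"},"hand":{"type":"number"},"newtons":{"type":"number"}},"required":["plan"]}

```bash
mkdir -p pics; ls
python3 - <<'E'
from workcell import *
import cv2,json
s=observe();print(s);print(grip_point_offset)
for n in("scene","top","wrist"):
    p=camera_params(n);print(n,p);cv2.imwrite(f"pics/{n}0.png",capture(n))
E
```

```text
pics
{'clock': 0.0, 'qpos': array([ 77.31812409,  29.1243931 , -13.60935751,  86.00838147,
         7.20219992,  65.82745557,  -8.87014376]), 'joint_vel': array([ 0.01964998, -0.11098494,  0.06379494, -0.04430873,  0.0551221 ,
        0.0483547 , -0.0183684 ]), 'joint_torque': array([-6.83377439e-04, -6.20581055e+01, -2.18730703e+00, -2.49651647e+01,
        1.24954540e-02,  1.20248224e-02,  5.30565160e-05]), 'eef_pos': array([ 0.20040745, -0.59141891,  0.20474422]), 'ee_rot': array([-1.79898644e+02,  2.10952179e-03,  1.87270098e+01]), 'contact_force': array([0.27417809, 0.08839173, 0.00837213]), 'torque': array([ 0.01437993, -0.01778502,  0.02106295]), 'grasp_force': 0.0, 'gripper_width': 0.0854972240905288}
0.0187
scene {'fovy': 56.222073964944066, 'cx': 287.7125448057644, 'cy': 214.11667242446921, 'k1': -0.10330463039842368, 'origin': array([0.96591678, 0.53154885, 1.27244779]), 'rotation': array([ 31.43202937,  -0.19804697, 138.65092763])}
top {'fovy': 56.560963783624416, 'cx': 278.8558676264074, 'cy': 207.45197358656813, 'k1': -0.04444740706891257, 'origin': array([0.3338156 , 0.0184591 , 1.25410917]), 'rotation': array([  8.27915317,  -0.36509213, -91.08798103])}
wrist {'fovy': 68.34795554652393, 'cx': 277.3539496579187, 'cy': 210.80290985203257, 'k1': -0.01001579755495436, 'origin': array([ 0.262816  , -0.56991455,  0.37347232]), 'rotation': array([-1.51343095e+01,  2.79500173e-02, -7.12478854e+01])}
```

View pics/top0.png

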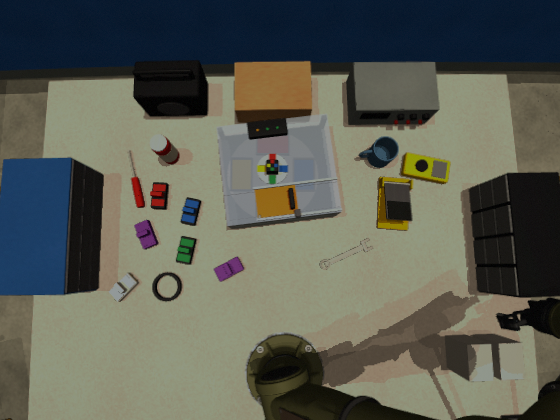

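View pics/scene0.png

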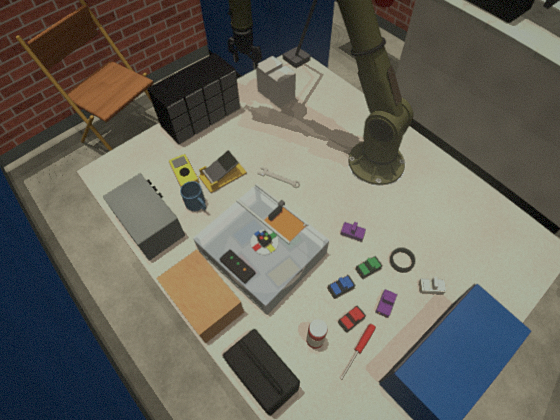

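The top view shows packs red (159,195), blue (191,210) and green (186,250), with no yellow pack visible. The look-alikes are purple at (146,235) and (229,268) and white at (123,287). The charger is around (280,170), its grip bar is at (292,199) and the pedal is at (395,203).

```bash
cat > h.py <<'E'
import numpy as np,cv2
from scipy.spatial.transform import Rotation as R
from workcell import *
def cam(n):
    p=camera_params(n); im=capture(n); return p,im
def K(p):
    f=210/np.tan(np.radians(p["fovy"])/2); return np.array([[f,0,p["cx"]],[0,f,p["cy"]],[0,0,1.]])
def dist(p): return np.array([p["k1"],0,0,0,0.])
def rot(p): return R.from_euler("xyz",p["rotation"],degrees=True).as_matrix()
def pix2pt(p,uv,z):
    q=cv2.undistortPoints(np.array(uv,float).reshape(-1,1,2),K(p),dist(p)).reshape(-1,2)
    d=np.c_[q[:,0],-q[:,1],-np.ones(len(q))]@rot(p).T
    o=p["origin"]; return o+d*((z-o[2])/d[:,2])[:,None]
def pt2pix(p,X):
    c=(np.atleast_2d(X)-p["origin"])@rot(p)*[1,-1,-1]
    return cv2.projectPoints(c,np.zeros(3),np.zeros(3),K(p),dist(p))[0].reshape(-1,2)
HUE=dict(red=(-8,8),orange=(9,18),yellow=(22,34),green=(45,85),blue=(98,120),purple=(130,160))
def blobs(im,col,smin=120,vmin=50,amin=25):
    h,s,v=[c.astype(int) for c in cv2.split(cv2.cvtColor(im,cv2.COLOR_BGR2HSV))]
    lo,hi=HUE[col]; h=np.where((h>170)&(lo<0),h-180,h)
    m=((h>=lo)&(h<=hi)&(s>smin)&(v>vmin)).astype(np.uint8)
    n,l,st,c=cv2.connectedComponentsWithStats(m)
    return [(c[i],st[i,4],cv2.minAreaRect(np.argwhere(l==i)[:,::-1].astype(np.float32))) for i in range(1,n) if st[i,4]>=amin]
def tomove(X,yaw=None):
    """tool-frame shift (mm) from measured pose to TCP world X, tool pointing down"""
    s=observe(); r=R.from_euler("xyz",s["ee_rot"],degrees=True)
    d=r.inv().apply(np.array(X)-s["eef_pos"])*1000
    t=0
    if yaw is not None:
        t=(r.inv()*R.from_euler("xyz",[180,0,yaw],degrees=True)).as_rotvec()
    return np.round(d,1),np.round(t,3)
E
python3 - <<'E'
from h import *
p,im=cam("top")
for c in HUE:
    for b in blobs(im,c,amin=12): 
        if b[0][1]<300 and b[0][0]>105 and b[0][0]<470: print(c,b[0].round(),b[1],pix2pt(p,b[0],.05).round(3)[0,:2],pix2pt(p,b[0],.11).round(3)[0,:2])
print(pix2pt(p,[(219,131),(328,117),(342,213),(226,227)],.101).round(3))
print(pix2pt(p,[(378,178),(410,178),(409,229),(378,229)],.01).round(3))
cv2.imwrite("pics/c1.png",cv2.resize(im[100:310,100:380],None,fx=2.8,fy=2.8,interpolation=cv2.INTER_CUBIC))
E
```

```text
red [396. 122.] 17 [ 0.783 -0.377] [ 0.76  -0.357]
red [408. 122.] 16 [ 0.783 -0.416] [ 0.76  -0.395]
red [420. 122.] 15 [ 0.783 -0.456] [ 0.761 -0.432]
red [165. 148.] 79 [0.707 0.367] [0.688 0.35 ]
red [272. 158.] 60 [0.668 0.026] [0.652 0.026]
red [137. 192.] 243 [0.566 0.452] [0.554 0.43 ]
red [158. 189.] 154 [0.573 0.387] [0.561 0.369]
red [157. 202.] 97 [0.533 0.387] [0.523 0.369]
orange [273.  86.] 3697 [0.913 0.021] [0.884 0.02 ]
orange [254. 118.] 15 [0.802 0.084] [0.779 0.08 ]
orange [292. 200.] 107 [ 0.532 -0.034] [ 0.522 -0.032]
yellow [422. 168.] 766 [ 0.629 -0.453] [ 0.615 -0.43 ]
yellow [263. 167.] 78 [0.638 0.057] [0.623 0.055]
yellow [396. 181.] 162 [ 0.588 -0.366] [ 0.575 -0.347]
yellow [379. 196.] 29 [ 0.538 -0.309] [ 0.528 -0.293]
yellow [394. 225.] 204 [ 0.447 -0.349] [ 0.441 -0.33 ]
green [272. 168.] 18 [0.634 0.027] [0.619 0.027]
green [272. 179.] 43 [0.6   0.027] [0.587 0.027]
green [187. 242.] 95 [0.406 0.294] [0.402 0.28 ]
green [183. 249.] 53 [0.384 0.305] [0.381 0.29 ]
green [183. 257.] 99 [0.36  0.303] [0.359 0.289]
blue [276. 165.] 13 [0.645 0.015] [0.63  0.016]
blue [283. 168.] 52 [ 0.633 -0.008] [ 0.619 -0.007]
blue [190. 205.] 143 [0.52  0.284] [0.511 0.271]
blue [188. 218.] 97 [0.481 0.291] [0.473 0.277]
purple [145. 234.] 329 [0.434 0.423] [0.429 0.403]
purple [228. 269.] 356 [0.323 0.165] [0.323 0.158]
[[ 0.743  0.188  0.101]
 [ 0.782 -0.15   0.101]
 [ 0.481 -0.18   0.101]
 [ 0.446  0.166  0.101]]
[[ 0.606 -0.319  0.01 ]
 [ 0.605 -0.425  0.01 ]
 [ 0.437 -0.41   0.01 ]
 [ 0.439 -0.31   0.01 ]]
```

View pics/c1.png

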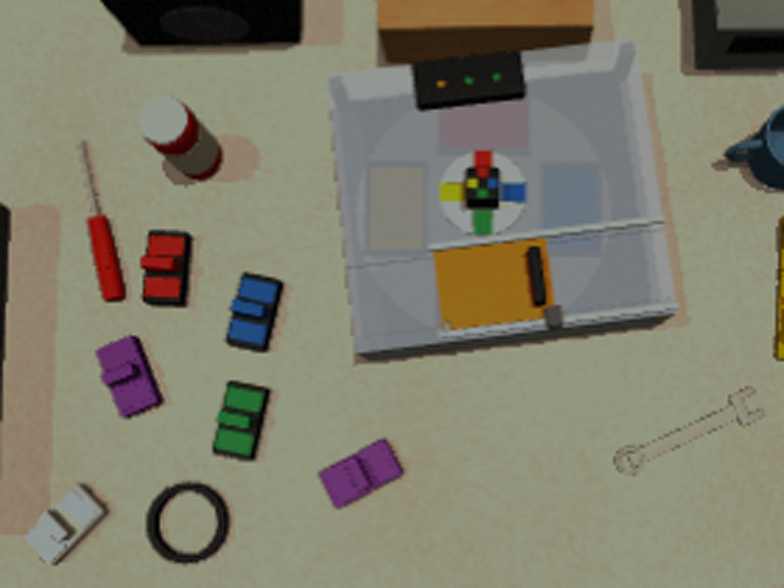

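The enlarged crop shows red, blue and green packs with coloured patches on black bodies. The purple (two) and white ones are look-alikes, all one colour. The green tab points to the port, the shutter is closed and the grip bar is at crop (538,275). Next I take a wrist view over the charger.

Run:
```python
from h import *
print(tomove([.47,.06,.32],5.8))
```

```text
(array([ 464.4, -530.8, -114.4]), array([-0.001,  0.   ,  0.226]))
```

Call:
send_rows --plan "0 0 -60 0 0 0; 464 -531 -114 0 0 0.226; 464 -531 -114 0 0 0.226; 464 -531 -114 0 0 0.226; 464 -531 -114 0 0 0.226; 464 -531 -114 0 0 0.226; 464 -531 -114 0 0 0.226; 464 -531 -114 0 0 0.226; 464 -531 -114 0 0 0.226; 464 -531 -114 0 0 0.226; 464 -531 -114 0 0 0.226; 464 -531 -114 0 0 0.226"

```text
clock: 1.7
eef_pos: [0.4625, 0.0434, 0.3184]
ee_rot: [180.0, -0.0, 5.7]
contact_force: [1.4, -0.2, 0.3]
gripper_width: 0.0854
grasp_force: 0.0
```

Call:
send_rows --plan "0 0 0 0 0 0; 0 0 0 0 0 0"

```text
clock: 1.95
eef_pos: [0.4618, 0.0413, 0.3177]
ee_rot: [180.0, 0.1, 5.8]
contact_force: [0.1, -0.4, -0.6]
gripper_width: 0.0852
grasp_force: 0.0
```

Run:
```python
from h import *
print(observe()["qpos"].round(1))
p,im=cam("wrist")
cv2.imwrite("pics/w1.png",im); np.save("w1.npy",im)
import pickle;pickle.dump(p,open("w1.pkl","wb"))
for c in HUE:
    for b in blobs(im,c,amin=60): print(c,b[0].round(),b[1],[np.round(x,1) for x in b[2]],pix2pt(p,b[0],.109).round(4)[0,:2])
t,ti=cam("top");cv2.imwrite("pics/t1.png",ti)
```

```text
[  20.9   11.5  -36.2   96.8    7.1   74.  -101. ]
red [310.  13.] 449 [array([309.3,  13.9]), array([17.1, 30. ]), np.float64(7.1)] [0.6496 0.0249]
red [32. 60.] 605 [array([32. , 60.2]), array([33.2, 19.4]), np.float64(9.5)] [0.5722 0.3299]
red [17. 80.] 687 [array([22., 85.]), array([34., 44.]), np.float64(90.0)] [0.549  0.3497]
red [33. 97.] 565 [array([32.9, 96.8]), array([32.9, 18.4]), np.float64(9.5)] [0.533  0.3325]
orange [335. 136.] 210 [array([335.1, 136.4]), array([ 6.8, 51.3]), np.float64(3.4)] [ 0.5236 -0.0206]
orange [351. 143.] 175 [array([347.9, 140.6]), array([11.1, 59.4]), np.float64(3.4)] [ 0.5187 -0.0415]
orange [271. 168.] 107 [array([272.7, 168.8]), array([54.6, 22.4]), np.float64(28.4)] [0.4783 0.0505]
yellow [297.  33.] 166 [array([297.5,  33.1]), array([12.3, 13.4]), np.float64(8.1)] [0.6288 0.0363]
yellow [276.  41.] 455 [array([275.6,  40.9]), array([23.5, 19.5]), np.float64(8.1)] [0.6186 0.0594]
yellow [526. 167.] 2806 [array([533.7, 154.9]), array([ 61.8, 115.9]), np.float64(11.8)] [ 0.5124 -0.2595]
yellow [288. 116.] 548 [array([290.5, 118.7]), array([3
[... 255 characters left out ...]
05. 193.] 424 [array([104.7, 193.4]), array([28.6, 15.5]), np.float64(17.4)] [0.4264 0.2543]
green [ 97. 219.] 545 [array([ 95.8, 218.6]), array([36.5, 19.4]), np.float64(17.4)] [0.3918 0.2656]
blue [331.  46.] 558 [array([329.4,  44.4]), array([33.7, 26. ]), np.float64(9.5)] [ 0.6203 -0.0018]
blue [111. 109.] 528 [array([110.9, 109.3]), array([31.8, 17.4]), np.float64(19.3)] [0.5279 0.2429]
blue [102. 136.] 806 [array([101.1, 135.1]), array([41.4, 28.5]), np.float64(18.4)] [0.4965 0.2545]
purple [ 17. 166.] 1381 [array([ 14.4, 166.1]), array([60.5, 31. ]), np.float64(62.9)] [0.4499 0.3602]
purple [192. 249.] 1041 [array([189.8, 251.1]), array([31.3, 48.7]), np.float64(63.4)] [0.3627 0.1431]
```

View pics/w1.png

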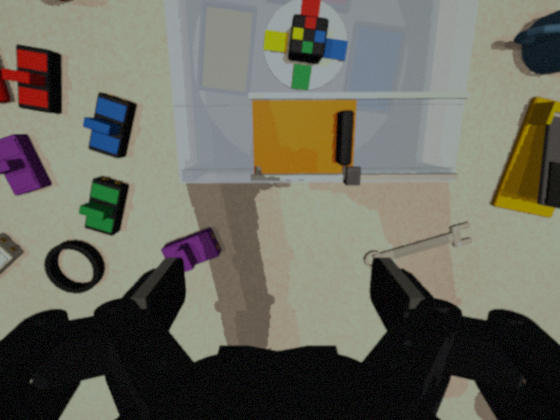

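View pics/t1.png

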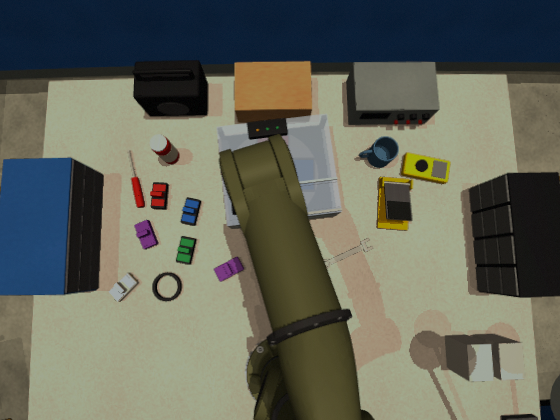

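The wrist view shows the knob at (308,37), with green tab (301,76) and red tab (310,13). The grip bar is at (345,138) and the orange plate is closed over the port. The second top view shows no yellow pack in the area the arm had hidden, so there are three packs: red, green and blue.

Run:
```python
from h import *
import pickle;p=pickle.load(open("w1.pkl","rb"));im=np.load("w1.npy")
v=im.max(2)
for (x0,y0,x1,y1),z in(((325,105,365,168),.136),((280,5,335,70),.147)):
    m=(v<50).astype(np.uint8);m2=np.zeros_like(m);m2[y0:y1,x0:x1]=m[y0:y1,x0:x1]
    n,l,st,c=cv2.connectedComponentsWithStats(m2)
    for i in range(1,n):
        if st[i,4]>80:
            r=cv2.minAreaRect(np.argwhere(l==i)[:,::-1].astype(np.float32));print(r,st[i]);bx=cv2.boxPoints(r);print(pix2pt(p,bx,z).round(4)[:,:2])
print(pix2pt(p,[(250,95),(467,98),(182,183),(458,177)],.107).round(4))
# orange plate
h,s,vv=[c.astype(int) for c in cv2.split(cv2.cvtColor(im,cv2.COLOR_BGR2HSV))]
print(h[130,290],s[130,290],vv[130,290])
cv2.imwrite("pics/w1c.png",cv2.resize(im[0:200,170:480],None,fx=2.5,fy=2.5,interpolation=cv2.INTER_CUBIC))
```

```text
((343.58331298828125, 137.37606811523438), (14.519381523132324, 53.34015655517578), 2.935673236846924) [336 111  17  54 745]
[[ 0.4944 -0.0206]
 [ 0.5514 -0.015 ]
 [ 0.5522 -0.0307]
 [ 0.4952 -0.037 ]]
((298.3153991699219, 20.4769229888916), (10.666987419128418, 11.039091110229492), 7.125016689300537) [293  15  12  12 117]
[[0.625  0.0433]
 [0.6346 0.0431]
 [0.6345 0.0327]
 [0.6249 0.0329]]
((315.0, 29.49999237060547), (13.682232856750488, 29.06740379333496), 49.76364517211914) [304  18  23  23 217]
[[0.6183 0.0355]
 [0.6369 0.0159]
 [0.6288 0.0061]
 [0.6099 0.0256]]
((305.78997802734375, 51.46999740600586), (34.506813049316406, 20.5060977935791), 8.130102157592773) [289  39  36  24 526]
[[0.5941 0.0449]
 [0.6127 0.0441]
 [0.6119 0.0098]
 [0.5931 0.0101]]
[[ 0.5598  0.0831  0.107 ]
 [ 0.5826 -0.1679  0.107 ]
 [ 0.4487  0.159   0.107 ]
 [ 0.491  -0.1807  0.107 ]]
22 208 156
```

View pics/w1c.png

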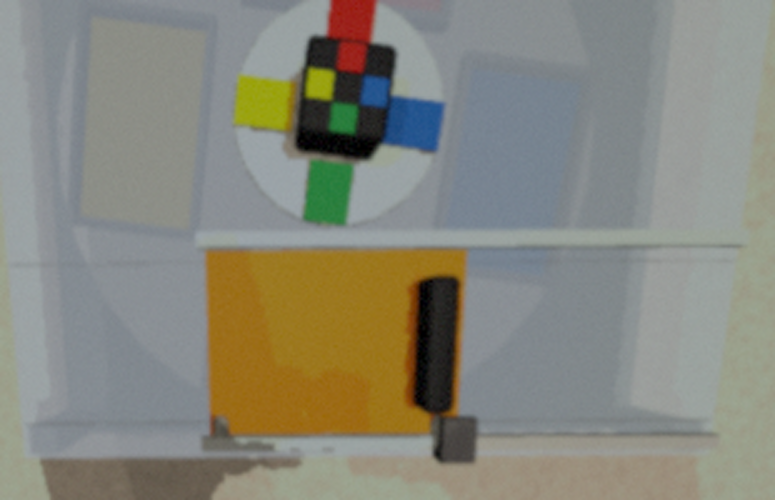

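Run:
```python
from h import *
import pickle;p=pickle.load(open("w1.pkl","rb"))
k=pix2pt(p,[(310.8,22.8),(307.2,47.2),(298,33.2),(320,36.8)],.147);print(k.round(4),k.mean(0))
g=np.array([.5233,-.0258]);d=k.mean(0)[:2]-g;print(np.degrees(np.arctan2(d[1],d[0])-np.arctan2(45,100)),np.linalg.norm(d))
print(tomove([.523,-.026,.2],5.3),tomove([.523,-.026,.112],5.3))
```

```text
[[0.629  0.0256 0.147 ]
 [0.607  0.0264 0.147 ]
 [0.6186 0.037  0.147 ]
 [0.6176 0.0149 0.147 ]] [0.61805457 0.02597463 0.147     ]
4.424788859514961 0.10797703525446493
(array([ 54.6,  71.8, 117.8]), array([0.001, 0.001, 0.006])) (array([ 54.6,  71.7, 205.8]), array([0.001, 0.001, 0.006]))
```

Call:
send_rows --plan "55 72 100 0 0 0.006; 55 72 100 0 0 0.006; 55 72 100 0 0 0.006; 55 72 150 0 0 0.006; 55 72 190 0 0 0.006; 55 72 206 0 0 0.006; 55 72 206 0 0 0.006" --hand 60

```text
clock: 2.92
eef_pos: [0.5239, -0.0246, 0.1124]
ee_rot: [-180.0, 0.0, 5.4]
contact_force: [0.2, 0.7, 1.1]
gripper_width: 0.0599
grasp_force: 0.0
```

Call:
send_rows --plan "0 0 0 0 0 0; 0 0 0 0 0 0; 0 0 0 0 0 0; 0 0 0 0 0 0" --hand 0 --newtons 40

```text
clock: 3.42
eef_pos: [0.5243, -0.0244, 0.1125]
ee_rot: [180.0, -0.0, 5.4]
contact_force: [-0.4, -0.1, -0.1]
gripper_width: 0.0
grasp_force: 0.0
```

Run:
```python
from h import *
print(observe())
p,im=cam("wrist");_,s=cam("scene")
a=cv2.resize(s[170:290,180:340],(560,420),interpolation=cv2.INTER_CUBIC)
cv2.imwrite("pics/w2.png",cv2.resize(np.hstack([im,a]),(800,300)))
```

```text
{'clock': 3.425, 'qpos': array([  20.61084975,   27.9221366 ,  -30.39962393,  108.37141536,
         18.45062186,   48.52911872, -103.81460305]), 'joint_vel': array([-0.01072426,  0.22366962, -0.01638575,  0.11831659,  0.01626411,
       -0.05303681, -0.03356351]), 'joint_torque': array([ 5.38380293e-03, -5.28671086e+01, -5.40484875e+00, -1.96991533e+01,
        9.99320269e-03,  1.36610910e-03,  1.98295442e-03]), 'eef_pos': array([ 0.52426795, -0.024393  ,  0.1124703 ]), 'ee_rot': array([ 1.79990094e+02, -3.77075435e-02,  5.42630829e+00]), 'contact_force': array([-0.39536823, -0.1122228 , -0.13210079]), 'torque': array([0.02975384, 0.03007312, 0.03777852]), 'grasp_force': 0.0, 'gripper_width': 1.8515653365245893e-05}
```

View pics/w2.png

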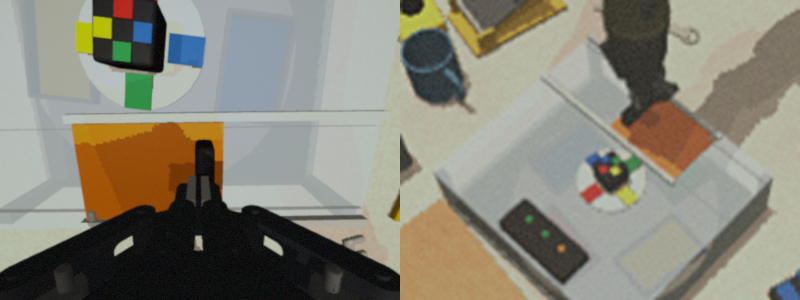

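The combined picture shows the closed fingers at about (200,180) in the scaled wrist view. The bar appears ahead of them, at (205,145) to (205,175). I check where the TCP and the bar project in each camera.

Run:
```python
from h import *
p,im=cam("wrist");pt=camera_params("top")
s=observe();print(pt2pix(p,s["eef_pos"]),"tcp pix")
print(pt2pix(p,[[.5233,-.0258,.136],[.553,-.023,.136],[.493,-.029,.136],[.618,.026,.147]]))
print("top bar",pix2pt(pt,[(292.3,198.2)],.136))
rel=rot(p).T@(s["eef_pos"]-p["origin"]);print(rel)
print("bar pix->", pix2pt(p,[(205*1.4,145*1.4)],.136))
cv2.imwrite("pics/w3.png",cv2.resize(im[150:350,180:400],None,fx=3,fy=3,interpolation=cv2.INTER_CUBIC))
```

```text
[[278.12765714 244.47814325]] tcp pix
[[280.94229067 263.32751954]
 [281.20693558 206.49175367]
 [281.33517341 315.75960334]
 [173.48699164  42.01978673]]
top bar [[ 0.52280887 -0.03132772  0.136     ]]
[ 0.00045049 -0.01960749 -0.18007381]
bar pix-> [[ 0.55499278 -0.02560853  0.136     ]]
```

View pics/w3.png

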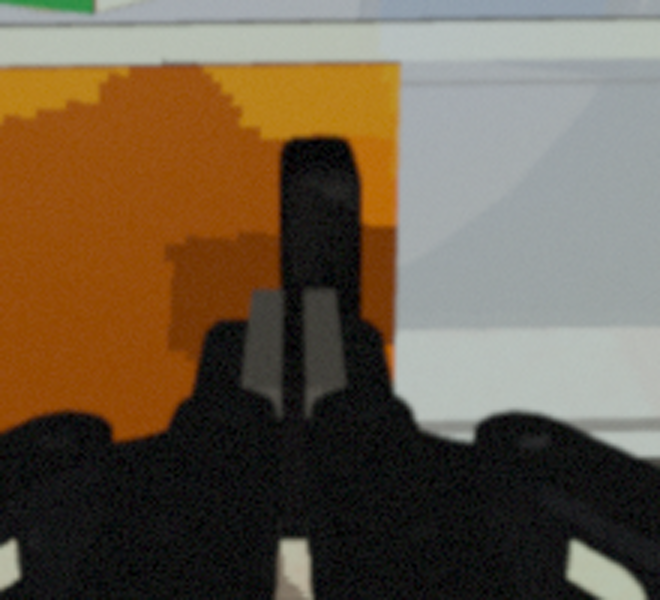

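The enlarged crop shows nearly closed pads (gap about 18 px in the crop) in front of the bar. The bar's far end is at crop (320,140), so the bar isn't gripped. I triangulate that end from the two wrist views.

Run:
```python
from h import *
import pickle;p1=pickle.load(open("w1.pkl","rb"));im1=np.load("w1.npy");p2,im2=cam("wrist")
def ray(p,uv):
    a=pix2pt(p,[uv],0)[0];o=p["origin"];return o,(a-o)/np.linalg.norm(a-o)
def tri(u1,u2):
    A=0;b=0;
    for o,d in(ray(p1,u1),ray(p2,u2)):
        M=np.eye(3)-np.outer(d,d);A=A+M;b=b+M@o
    X=np.linalg.solve(A,b);return X.round(4),(pt2pix(p1,X)-u1).round(1),(pt2pix(p2,X)-u2).round(1)
print("far end bar",tri((345.5,111),(286.7,197)))
print("knob g",tri((307.2,47.2),(121*1.4,50*1.4)))
# plate right far corner / left far corner
print("plate corner",tri((170+466/2.5,249/2.5),(180+400/3,150+63/3)))
print(p2["origin"],p2["rotation"],observe()["eef_pos"])
```

```text
far end bar (array([ 0.5533, -0.0268,  0.1165]), array([[-0.5, -0.4]]), array([[1.1, 0.7]]))
knob g (array([0.6069, 0.0266, 0.1493]), array([[-0. , -0.5]]), array([[0.3, 1.1]]))
plate corner (array([ 0.5676, -0.0404,  0.1052]), array([[-0.1, -0. ]]), array([[0.1, 0.1]]))
[ 0.58958487 -0.01746355  0.2808021 ] [-1.51151370e+01 -6.33891454e-02 -8.45421181e+01] [ 0.5240716  -0.02435737  0.11209401]
```

Call:
send_rows --plan "0 0 -60 0 0 0; -40 80 -80 0 0 0; -40 80 -80 0 0 0; -40 80 -80 0 0 0" --hand 60

```text
clock: 4.12
eef_pos: [0.4912, -0.1105, 0.1925]
ee_rot: [179.9, -0.0, 5.2]
contact_force: [-1.0, 0.5, -0.9]
gripper_width: 0.0603
grasp_force: 0.0
```

Run:
```python
from h import *
import pickle
p,im=cam("wrist");pickle.dump((p,im),open("w4.pkl","wb"))
print(observe()["eef_pos"])
q=pt2pix(p,[[.5233,-.0258,.136],[.5233,-.031,.112]]).round();print(q)
u=int(q[0][0]);v=int(q[0][1]);x0=max(0,u-110);y0=max(0,v-80);print(x0,y0)
cv2.imwrite("pics/w4.png",cv2.resize(im[y0:y0+160,x0:x0+220],None,fx=3.5,fy=3.5,interpolation=cv2.INTER_CUBIC))
```

```text
[ 0.4916638  -0.10852931  0.19224845]
[[165. 165.]
 [182. 162.]]
55 85
```

View pics/w4.png

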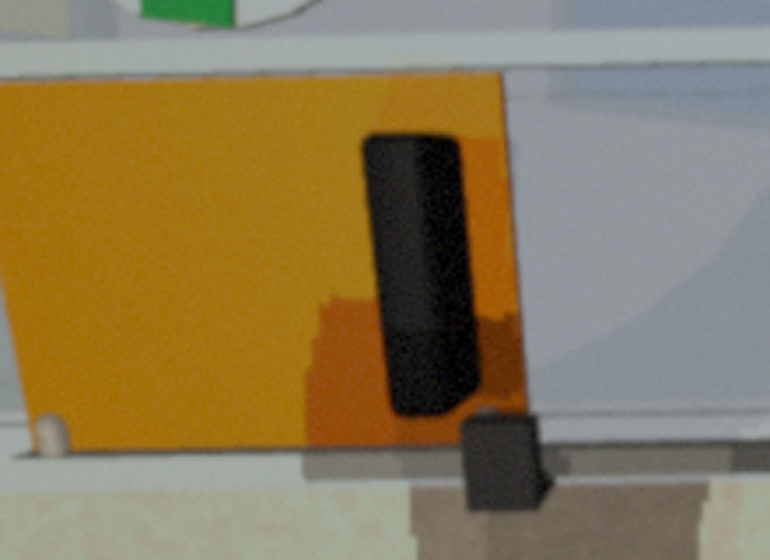

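The crop shows the bar's top face at crop x 363–418 and its side face at 418–465, with a catch block at (503,462). I check the bar's heights.

Run:
```python
from h import *
import pickle;p,im=pickle.load(open("w4.pkl","rb"))
P=lambda x,y:(55+x/3.5,85+y/3.5)
for z in(.136,.126,.116,.106):
    print(z,pix2pt(p,[P(371,200),P(418,200),P(467,200),P(410,137),P(415,412)],z)[:,:2].round(4).tolist())
p1=pickle.load(open("w1.pkl","rb"))
print(p["origin"],p1["origin"])
im1=np.load("w1.npy");cv2.imwrite("pics/w1d.png",cv2.resize(im1[95:185,300:400],None,fx=6,fy=6,interpolation=cv2.INTER_CUBIC))
```

```text
0.136 [[0.5392, -0.0227], [0.54, -0.0322], [0.5409, -0.0421], [0.5523, -0.0305], [0.4954, -0.0318]]
0.126 [[0.5384, -0.0191], [0.5393, -0.029], [0.5402, -0.0394], [0.5521, -0.0273], [0.4927, -0.0286]]
0.116 [[0.5376, -0.0155], [0.5385, -0.0259], [0.5395, -0.0367], [0.5519, -0.024], [0.49, -0.0254]]
0.106 [[0.5368, -0.0119], [0.5378, -0.0227], [0.5388, -0.0339], [0.5517, -0.0208], [0.4873, -0.0222]]
[ 0.55666495 -0.10367882  0.36112622] [0.52742121 0.04867757 0.48632167]
```

View pics/w1d.png

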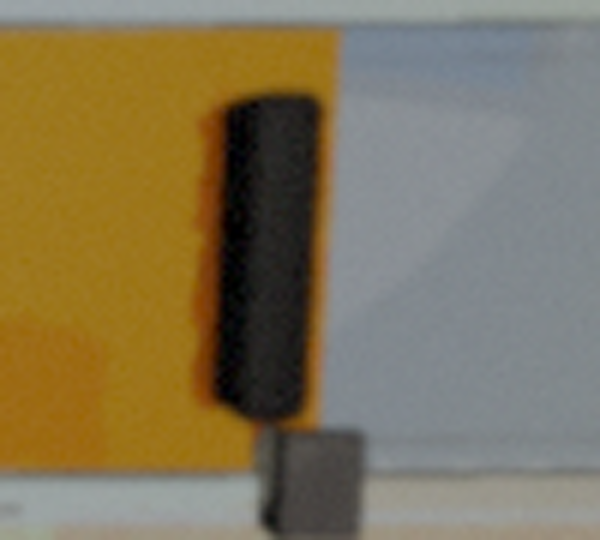

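The bar's two top edges put its height at about 0.13, as described. I verify the tip and bar in the scene camera.

Run:
```python
from h import *
p,im=cam("scene")
s=observe()["eef_pos"]
print(pt2pix(p,[s,s+[0,0,.013],[.524,-.0244,.1124],[.523,-.028,.136],[.523,-.028,.106]]).round(1))
q=pt2pix(p,s)[0];x0,y0=int(q[0])-50,int(q[1])-45;print(x0,y0)
a=cv2.resize(im[y0:y0+80,x0:x0+100],(700,560),interpolation=cv2.INTER_CUBIC)
for z,c in((0,(255,255,255)),(.013,(0,255,0))):
    u=(pt2pix(p,s+[0,0,z])[0]-[x0,y0])*7;cv2.drawMarker(a,tuple(int(k) for k in u),c,cv2.MARKER_CROSS,16,2)
b=(pt2pix(p,[.523,-.028,.136])[0]-[x0,y0])*7;cv2.drawMarker(a,tuple(int(k) for k in b),(255,0,255),cv2.MARKER_CROSS,16,2)
cv2.imwrite("pics/s4.png",a)
```

```text
[[267.1 180.8]
 [267.  178.5]
 [276.3 214. ]
 [275.7 209.6]
 [275.9 214.2]]
217 135
```

View pics/s4.png

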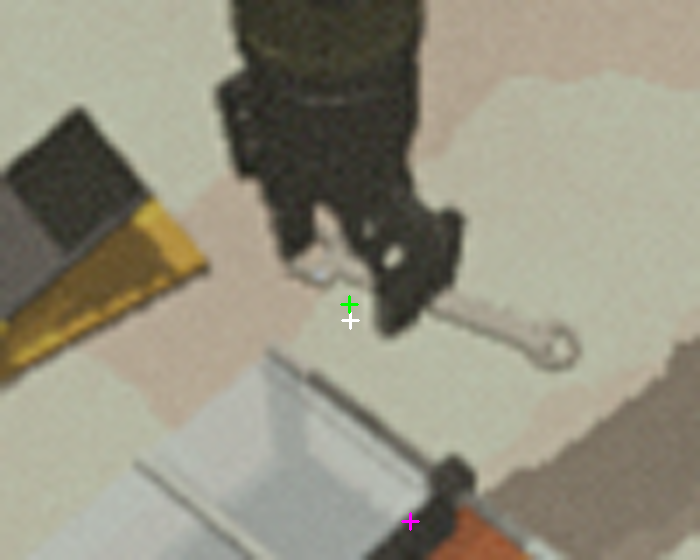

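The scene crop shows the open fingers near (340,295), and the bar lies beside the catch block. The grip attempt missed, so I push the bar sideways with closed fingers instead. This also tests the height.

Run:
```python
from h import *
print(tomove([.519,.010,.192],5.5),tomove([.519,.010,.115],5.5))
```

```text
(array([ 3.800e+01, -1.143e+02,  1.000e-01]), array([-0.   , -0.   , -0.001])) (array([  38. , -114.3,   77.1]), array([-0.   , -0.   , -0.001]))
```

Call:
send_rows --plan "38 -114 0 0 0 0; 38 -114 0 0 0 0; 38 -114 30 0 0 0; 38 -114 65 0 0 0; 38 -114 77 0 0 0; 38 -114 77 0 0 0" --hand 0

```text
clock: 4.97
eef_pos: [0.5186, 0.0102, 0.1147]
ee_rot: [-180.0, 0.1, 5.5]
contact_force: [-0.8, -0.4, -0.3]
gripper_width: -0.0002
grasp_force: 0.0
```

Call:
send_rows --plan "0 10 0 0 0 0; 0 20 0 0 0 0; 0 25 0 0 0 0; 0 30 0 0 0 0; 0 30 0 0 0 0"

```text
clock: 5.6
eef_pos: [0.5217, -0.0211, 0.1152]
ee_rot: [180.0, -0.0, 5.4]
contact_force: [0.2, 1.0, -0.7]
gripper_width: 0.0003
grasp_force: 0.0
```

Call:
send_rows --plan "0 6 0 0 0 0; 0 12 0 0 0 0; 0 12 0 0 0 0"

```text
clock: 5.98
eef_pos: [0.5229, -0.0332, 0.115]
ee_rot: [180.0, 0.0, 5.4]
contact_force: [-0.7, -0.4, 0.4]
gripper_width: 0.0003
grasp_force: 0.0
```

Run:
```python
from h import *
p,im=cam("wrist");print(observe()["eef_pos"])
cv2.imwrite("pics/w5.png",im)
np.save("w5.npy",im)
```

```text
[ 0.52282281 -0.03278522  0.11502374]
```

View pics/w5.png

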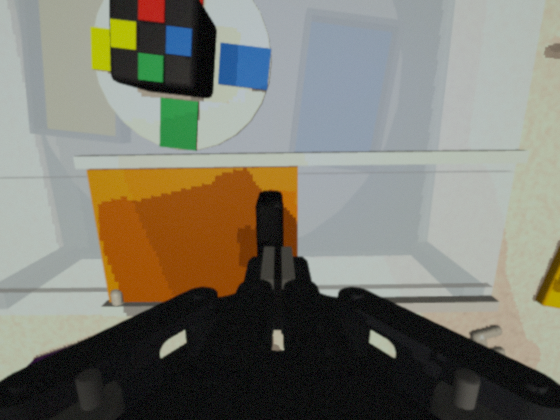

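The picture shows the closed fingers passing over the bar (bar visible at (270,192)–(270,250)) without contact. So the real tips stand higher than stated, and I feel for the bar's top by going down in small steps.

Call:
send_rows --plan "0 0 2 0 0 0; 0 0 4 0 0 0; 0 0 4 0 0 0"

```text
clock: 6.4
eef_pos: [0.5227, -0.0324, 0.1109]
ee_rot: [-180.0, 0.0, 5.4]
contact_force: [0.0, -0.7, -0.1]
gripper_width: -0.0001
grasp_force: 0.0
```

Call:
send_rows --plan "0 0 2 0 0 0; 0 0 3 0 0 0; 0 0 3 0 0 0"

```text
clock: 6.78
eef_pos: [0.5231, -0.0325, 0.1096]
ee_rot: [179.9, -0.1, 5.4]
contact_force: [-5.5, -0.6, 16.3]
gripper_width: -0.0001
grasp_force: 8.1
```

Call:
send_rows --plan "0 0 -10 0 0 0; 0 -36 -10 0 0 0; 0 -36 -8 0 0 0; 0 -36 0 0 0 0; 0 -36 1 0 0 0; 0 -36 1 0 0 0"

```text
clock: 7.52
eef_pos: [0.5193, 0.0026, 0.1067]
ee_rot: [180.0, 0.0, 5.4]
contact_force: [0.2, 0.7, 0.6]
gripper_width: -0.0002
grasp_force: 0.0
```

Call:
send_rows --plan "0 0 2 0 0 0; 0 0 2 0 0 0; 0 0 2 0 0 0"

```text
clock: 7.9
eef_pos: [0.5195, 0.0033, 0.1051]
ee_rot: [-180.0, -0.0, 5.4]
contact_force: [0.4, 0.1, 0.1]
gripper_width: 0.0
grasp_force: 0.0
```

Call:
send_rows --plan "0 0 2 0 0 0; 0 0 2 0 0 0; 0 0 2 0 0 0"

```text
clock: 8.28
eef_pos: [0.5194, 0.0033, 0.1031]
ee_rot: [-180.0, 0.0, 5.4]
contact_force: [0.9, -0.1, -0.4]
gripper_width: -0.0
grasp_force: 0.0
```

Contact came at TCP z 0.110 over the bar, and beside it 0.103 is still free. The tips therefore stand about 26 mm above the reported TCP, and I regrip the bar that much lower.

Call:
send_rows --plan "0 0 -30 0 0 0; 0 16 -30 0 0 0; 0 32 -30 0 0 0; 0 32 -30 0 0 0; 0 32 0 0 0 0; 0 32 10 0 0 0; 0 32 14 0 0 0; 0 32 14 0 0 0" --hand 60

```text
clock: 9.28
eef_pos: [0.5226, -0.0283, 0.0892]
ee_rot: [-180.0, -0.0, 5.4]
contact_force: [-1.4, 0.2, 0.2]
gripper_width: 0.0602
grasp_force: 0.0
```

Call:
send_rows --plan "0 0 0 0 0 0; 0 0 0 0 0 0; 0 0 0 0 0 0; 0 0 0 0 0 0" --hand 0 --newtons 40

```text
clock: 9.78
eef_pos: [0.5227, -0.0293, 0.0896]
ee_rot: [179.9, -0.0, 5.4]
contact_force: [-1.0, -2.9, 6.3]
gripper_width: 0.0133
grasp_force: 41.3
```

Call:
send_rows --plan "0 10 0 0 0 0; 0 25 0 0 0 0; 0 45 0 0 0 0; 0 65 0 0 0 0; 0 85 0 0 0 0; 0 105 0 0 0 0; 0 115 0 0 0 0; 0 119 0 0 0 0; 0 121 0 0 0 0; 0 121 0 0 0 0"

```text
clock: 11.02
eef_pos: [0.5355, -0.1487, 0.0896]
ee_rot: [-180.0, -0.2, 5.5]
contact_force: [4.7, 3.0, 6.1]
gripper_width: 0.0131
grasp_force: 41.2
```

The shutter is gripped and slid 120 mm. I refine the charger yaw and knob angle and prepare the knob move.

Call:
send_rows --plan "0 0 0 0 0 0; 0 0 0 0 0 0; 0 0 -40 0 0 0; 0 0 -70 0 0 0; 0 0 -70 0 0 0" --hand 62

```text
clock: 11.65
eef_pos: [0.5346, -0.1496, 0.1608]
ee_rot: [179.9, -0.1, 5.4]
contact_force: [-0.0, 0.6, -0.5]
gripper_width: 0.0621
grasp_force: 0.0
```

Run:
```python
from h import *
print(observe()["eef_pos"])
p,im=cam("wrist")
def tabs(im,p):
    for c in("red","yellow","green","blue"):
        for b in blobs(im,c,amin=100,smin=140): print(c,b[0].round(1),b[1],pix2pt(p,b[0],.109)[0,:2].round(4),pix2pt(p,b[0],.147)[0,:2].round(4))
tabs(im,p)
m=blobs(im,"orange",amin=400,smin=150);print(m)
m=blobs(im,"yellow",amin=400,smin=150)
cv2.imwrite("pics/w6.png",im)
print(tomove([.618,.026,.16],-2.3),tomove([.618,.026,.092],-2.3))
```

```text
[ 0.53458132 -0.14963614  0.16075931]
red [22.6 20.8] 1338 [0.6509 0.0251] [ 0.642  -0.0038]
yellow [545.9 122.3] 1398 [ 0.6216 -0.328 ] [ 0.6178 -0.2961]
yellow [461.3 206.4] 6047 [ 0.557  -0.2838] [ 0.5644 -0.2595]
green [ 30.6 126.1] 1032 [0.5854 0.0268] [ 0.5878 -0.0024]
green [ 90.9 196.9] 4467 [ 0.5387 -0.0121] [ 0.5492 -0.0345]
blue [76.4 81.3] 1157 [ 0.6174 -0.0069] [ 0.6144 -0.0303]
[(array([208.66270529, 220.05422134]), np.int32(12117), ((215.55291748046875, 220.24696350097656), (98.19734954833984, 163.55191040039062), 88.48258972167969))]
(array([ 100.4, -166.9,   -0.8]), array([ 0.001, -0.   ,  0.134])) (array([ 100.4, -167. ,   67.2]), array([ 0.001, -0.   ,  0.134]))
```

Call:
send_rows --plan "100 -167 -1 0 0 0.134; 100 -167 -1 0 0 0.134; 100 -167 -1 0 0 0.134; 100 -167 -1 0 0 0.134; 100 -167 30 0 0 0.134; 100 -167 55 0 0 0.134; 100 -167 67 0 0 0.134; 100 -167 67 0 0 0.134"

```text
clock: 12.7
eef_pos: [0.6167, 0.0258, 0.0909]
ee_rot: [180.0, 0.1, -2.3]
contact_force: [0.2, -0.6, -0.3]
gripper_width: 0.0617
grasp_force: 0.0
```

Call:
send_rows --plan "0 0 0 0 0 0; 0 0 0 0 0 0; 0 0 0 0 0 0" --hand 20

```text
clock: 13.08
eef_pos: [0.6182, 0.0262, 0.0933]
ee_rot: [180.0, -0.1, -2.3]
contact_force: [-1.9, -2.2, 6.6]
gripper_width: 0.0353
grasp_force: 41.9
```

Call:
send_rows --plan "0 0 0 0 0 -0.04; 0 0 0 0 0 -0.1; 0 0 0 0 0 -0.14; 0 0 0 0 0 -0.14"

```text
clock: 13.58
eef_pos: [0.6182, 0.0262, 0.0933]
ee_rot: [179.9, -0.1, 5.8]
contact_force: [-1.4, -1.3, 6.2]
gripper_width: 0.0354
grasp_force: 42.5
```

Call:
send_rows --plan "0 0 0 0 0 0; 0 0 0 0 0 0; 0 0 -35 0 0 0; 0 0 -75 0 0 0; 0 0 -100 0 0 0; 0 0 -100 0 0 0" --hand 62

```text
clock: 14.32
eef_pos: [0.6188, 0.0274, 0.1941]
ee_rot: [-180.0, -0.2, 5.8]
contact_force: [-0.2, -0.2, 0.0]
gripper_width: 0.0623
grasp_force: 0.0
```

Run:
```python
from h import *
print(tomove([.46,.33,.29],-82))
```

```text
(array([-127.1, -317.1,  -96.4]), array([-0.003, -0.003,  1.532]))
```

Call:
send_rows --plan "-127 -317 -96 0 0 1.53; -127 -317 -96 0 0 1.53; -127 -317 -96 0 0 1.53; -127 -317 -96 0 0 1.53; -127 -317 -96 0 0 1.53; -127 -317 -96 0 0 1.53; -127 -317 -96 0 0 1.53; -127 -317 -96 0 0 1.53; -127 -317 -96 0 0 1.53; -127 -317 -96 0 0 1.53; -127 -317 -96 0 0 1.53"

```text
clock: 15.7
eef_pos: [0.4698, 0.3191, 0.2737]
ee_rot: [179.3, 1.0, -79.0]
contact_force: [20.3, -88.3, 53.5]
gripper_width: 0.0619
grasp_force: 0.0
```

```bash
cat >> h.py <<'E'
def packs(p,im,cols=("red","green","blue"),zt=.028,amin=60,show=False):
    """pack centres: patches lie on body top; fin (z .058) top in between"""
    for c in cols:
        for b in blobs(im,c,amin=amin,smin=130):
            w=pix2pt(p,cv2.boxPoints(b[2]),zt)[:,:2]; e=[w[1]-w[0],w[2]-w[1]]; e=max(e,key=np.linalg.norm)
            print(c,b[0].round(0),b[1],"z28",pix2pt(p,b[0],zt)[0,:2].round(4),"z58",pix2pt(p,b[0],.058)[0,:2].round(4),"long",round(np.linalg.norm(e)*1000),round(np.degrees(np.arctan2(e[1],e[0]))%180,1))
E
python3 - <<'E'
from h import *
s=observe();print(s["eef_pos"],s["qpos"].round(0))
p,im=cam("wrist");packs(p,im);cv2.imwrite("pics/w7.png",im)
import pickle;pickle.dump((p,im),open("w7.pkl","wb"))
E
```

```text
[0.46981792 0.31912993 0.2736696 ] [ -76.   39.   77.   88.  -39.   84. -165.]
red [126. 168.] 258 z28 [0.6671 0.3482] z58 [0.6539 0.3413] long 49 114.7
red [ 73. 184.] 1321 z28 [0.7354 0.3825] z58 [0.7172 0.3731] long 73 122.4
red [192. 213.] 908 z28 [0.5732 0.3929] z58 [0.5668 0.3828] long 50 82.7
red [220. 218.] 513 z28 [0.5341 0.393 ] z58 [0.5305 0.3828] long 42 85.8
red [187. 255.] 840 z28 [0.5733 0.4579] z58 [0.5669 0.443 ] long 99 15.5
green [326. 169.] 526 z28 [0.4048 0.2985] z58 [0.4106 0.2952] long 41 78.2
green [353. 181.] 802 z28 [0.3644 0.3078] z58 [0.3731 0.3038] long 42 77.2
blue [236. 140.] 591 z28 [0.5282 0.2845] z58 [0.5251 0.2822] long 42 76.6
blue [252. 149.] 374 z28 [0.5057 0.2917] z58 [0.5042 0.2889] long 39 77.0
blue [270. 156.] 566 z28 [0.4814 0.2954] z58 [0.4817 0.2923] long 42 76.6
```

View pics/w7.png

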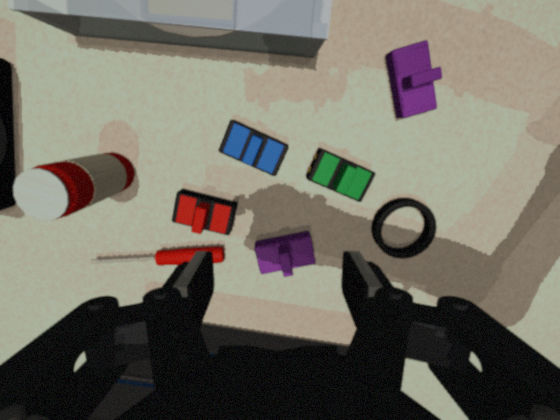

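Run:
```python
from h import *
s=observe();print(s)
```

```text
{'clock': 15.75, 'qpos': array([ -75.51648586,   39.40637356,   76.76083025,   88.73311459,
        -39.456418  ,   84.12810953, -165.45604348]), 'joint_vel': array([ 1.13964   , -0.49342161, -3.73301958, -1.75866574,  6.56988205,
        0.57131703,  0.55984626]), 'joint_torque': array([ 10.90184033, -74.4539094 ,  33.05094481, -26.82023227,
         2.01205529,  -0.64251551,  -0.08536916]), 'eef_pos': array([0.46622941, 0.32312641, 0.2682982 ]), 'ee_rot': array([178.77727991,   1.25381978, -78.95758345]), 'contact_force': array([-1.585649  ,  5.75457208, -6.31264489]), 'torque': array([0.37534174, 0.10448352, 0.01359932]), 'grasp_force': 0.0, 'gripper_width': 0.06196369614735121}
```

Pixels in this view: green pack (340,175), blue (253,148), red (205,212). The purple look-alikes are at (412,80) and (287,253). The force spike was only the arm stopping at its joint limits. I turn the wrist the other way (yaw +77°, the same grasp line) and look again.

Run:
```python
from h import *
print(tomove([.43,.24,.29],77))
```

```text
(array([ 74.2,  52. , -22.2]), array([-0.024,  0.035, -2.721]))
```

Call:
send_rows --plan "10 7 -3 0 0 -0.1; 20 14 -8 0 0 -0.25; 40 30 -15 0 0 -0.44; 74 52 -22 0 0 -0.62; 74 52 -22 0 0 -0.8; 74 52 -22 0 0 -0.98; 74 52 -22 0 0 -1.16; 74 52 -22 0 0 -1.34; 74 52 -22 0 0 -1.52; 74 52 -22 0 0 -1.7; 74 52 -22 0 0 -1.88; 74 52 -22 0 0 -2.06"

```text
clock: 17.25
eef_pos: [0.434, 0.2326, 0.2955]
ee_rot: [-178.8, 0.2, 39.1]
contact_force: [-0.4, 0.7, -0.2]
gripper_width: 0.0618
grasp_force: 0.0
```

Run:
```python
from h import *
print(observe()["qpos"].round(0),tomove([.43,.24,.29],77))
```

```text
[-64.  18.  47.  96. -15.  73. -65.] (array([ 1.6, -8.1,  5.6]), array([-0.021, -0.003, -0.661]))
```

Call:
send_rows --plan "2 -8 6 -0.021 0 -0.18; 2 -8 6 -0.021 0 -0.36; 2 -8 6 -0.021 0 -0.54; 2 -8 6 -0.021 0 -0.661; 2 -8 6 -0.021 0 -0.661; 2 -8 6 -0.021 0 -0.661"

```text
clock: 18.0
eef_pos: [0.4305, 0.2406, 0.29]
ee_rot: [180.0, -0.2, 76.5]
contact_force: [0.5, 1.0, 0.3]
gripper_width: 0.0619
grasp_force: 0.0
```

Run:
```python
from h import *
s=observe();print(s["eef_pos"],s["ee_rot"],s["qpos"].round(0))
p,im=cam("wrist");packs(p,im);cv2.imwrite("pics/w8.png",im)
```

```text
[0.43049277 0.24058992 0.28999379] [179.98020261  -0.22598652  76.50909752] [-60.  16.  38.  97. -11.  70. -33.]
red [495.  22.] 1449 z28 [0.7402 0.3665] z58 [0.7197 0.3622] long 74 127.3
red [360.  33.] 1253 z28 [0.5739 0.3931] z58 [0.5649 0.3869] long 46 86.8
red [329.  40.] 714 z28 [0.5344 0.3941] z58 [0.5283 0.3879] long 43 87.1
red [435.  47.] 351 z28 [0.6643 0.3556] z58 [0.6491 0.3521] long 50 100.3
red [484. 304.] 207 z28 [ 0.7014 -0.0314] z58 [ 0.6836 -0.008 ] long 30 6.3
green [219. 140.] 827 z28 [0.3655 0.3076] z58 [0.3711 0.3074] long 40 74.5
green [249. 140.] 494 z28 [0.4051 0.2991] z58 [0.4079 0.2995] long 40 75.6
blue [305. 128.] 561 z28 [0.4816 0.2959] z58 [0.4791 0.2965] long 40 78.2
blue [334. 128.] 945 z28 [0.5203 0.2872] z58 [0.5151 0.2884] long 42 79.9
```

Run:
```python
from h import *
print(tomove([.382,.3043,.10],77),tomove([.382,.3043,.012],77))
```

```text
(array([ 49.8, -62. , 190.2]), array([ 0.   , -0.004, -0.008])) (array([ 49.5, -62.1, 278.2]), array([ 0.   , -0.004, -0.008]))
```

Call:
send_rows --plan "50 -62 60 0 0 -0.008; 50 -62 120 0 0 -0.008; 50 -62 180 0 0 -0.008; 50 -62 220 0 0 -0.008; 50 -62 250 0 0 -0.008; 50 -62 265 0 0 -0.008; 50 -62 273 0 0 -0.008; 50 -62 278 0 0 -0.008; 50 -62 278 0 0 -0.008" --hand 50

```text
clock: 19.18
eef_pos: [0.3825, 0.3054, 0.0132]
ee_rot: [179.9, -0.3, 77.1]
contact_force: [-0.0, 0.1, 0.1]
gripper_width: 0.0498
grasp_force: 0.0
```

Call:
send_rows --plan "0 0 0 0 0 0; 0 0 0 0 0 0; 0 0 0 0 0 0; 0 0 0 0 0 0" --hand 0 --newtons 50

```text
clock: 19.68
eef_pos: [0.3824, 0.3055, 0.0132]
ee_rot: [180.0, -0.3, 77.2]
contact_force: [-0.9, 0.1, 5.7]
gripper_width: 0.0129
grasp_force: 50.0
```

Call:
send_rows --plan "0 0 -20 0 0 0; 0 0 -60 0 0 0; 0 0 -120 0 0 0; 0 0 -180 0 0 0; 0 0 -190 0 0 0; 0 0 -190 0 0 0"

```text
clock: 20.42
eef_pos: [0.3813, 0.3043, 0.2023]
ee_rot: [180.0, -0.3, 77.2]
contact_force: [-0.7, 1.3, -2.5]
gripper_width: 0.0126
grasp_force: 49.2
```

Run:
```python
from h import *
s=observe();print(s["eef_pos"],s["qpos"].round(0),s["contact_force"],tomove([.5185,.0155,.20],6))
```

```text
[0.38131946 0.30434292 0.20232794] [-68.  20.  37. 107. -14.  58. -38.] [-0.65403454  1.3061945  -2.45521257] (array([-251.2,  197.9,    1. ]), array([-0.003, -0.005,  1.242]))
```

Call:
send_rows --plan "-251 198 1 0 0 1.242; -251 198 1 0 0 1.242; -251 198 1 0 0 1.242; -251 198 1 0 0 1.242; -251 198 1 0 0 1.242; -251 198 1 0 0 1.242; -251 198 1 0 0 1.242; -251 198 1 0 0 1.242; -251 198 1 0 0 1.242; -251 198 1 0 0 1.242; -251 198 1 0 0 1.242"

```text
clock: 21.8
eef_pos: [0.519, 0.0157, 0.2005]
ee_rot: [-179.7, -0.1, 6.0]
contact_force: [0.2, -0.1, -1.7]
gripper_width: 0.0129
grasp_force: 49.5
```

Run:
```python
from h import *
s=observe();print(s["eef_pos"],s["ee_rot"],s["qpos"].round(0),tomove([.5185,.0155,.041],6))
p,im=cam("wrist");cv2.imwrite("pics/w9.png",im)
for c in("red","yellow","blue","green"):
    for b in blobs(im,c,amin=100,smin=140): print(c,b[0].round(1),b[1],pix2pt(p,b[0],.109)[0,:2].round(4))
```

```text
[0.51895844 0.01569413 0.20049362] [-1.79740356e+02 -1.17901263e-01  6.04821652e+00] [-40.  29.  56. 103. -27.  63. -59.] (array([ -0.8,   0.9, 159.5]), array([-0.005, -0.002,  0.001]))
red [277.3  39.9] 1016 [0.6486 0.0303]
yellow [242.7  81.3] 1150 [0.6165 0.0542]
yellow [546.6 243.7] 1832 [ 0.5101 -0.2285]
blue [313.2  80.6] 1095 [ 0.6228 -0.0007]
blue [ 35.6 154.9] 807 [0.5413 0.2226]
blue [ 26.6 186. ] 1453 [0.5136 0.233 ]
green [278.   92.7] 243 [0.611  0.0257]
green [278.4 126.4] 666 [0.5854 0.0227]
green [279.2 184.3] 3700 [0.5381 0.0169]
green [326.4 247.2] 1961 [ 0.4858 -0.0315]
green [228.1 247. ] 1952 [0.4764 0.0566]
green [277.2 272.4] 2487 [0.4564 0.0099]
```

Call:
send_rows --plan "-1 1 40 0 0 0; -1 1 80 0 0 0; -1 1 110 0 0 0; -1 1 130 0 0 0; -1 1 145 0 0 0; -1 1 154 0 0 0; -1 1 158 0 0 0; -1 1 159 0 0 0; -1 1 159 0 0 0"

```text
clock: 22.98
eef_pos: [0.5187, 0.0151, 0.0419]
ee_rot: [-179.8, -0.2, 6.0]
contact_force: [0.2, 0.2, -1.7]
gripper_width: 0.0125
grasp_force: 49.5
```

Call:
send_rows --plan "0 0 1.5 0 0 0; 0 0 3 0 0 0; 0 0 3 0 0 0"

```text
clock: 23.35
eef_pos: [0.5187, 0.0151, 0.0393]
ee_rot: [-179.7, -0.2, 6.0]
contact_force: [-2.4, 0.7, 6.0]
gripper_width: 0.013
grasp_force: 50.8
```

Call:
send_rows --plan "0 0 0 0 0 0; 0 0 0 0 0 0; 0 0 -20 0 0 0; 0 0 -70 0 0 0; 0 0 -130 0 0 0; 0 0 -130 0 0 0" --hand 40

```text
clock: 24.1
eef_pos: [0.5207, 0.0135, 0.1725]
ee_rot: [-179.8, -0.5, 6.0]
contact_force: [-0.5, -0.2, 0.2]
gripper_width: 0.0395
grasp_force: 0.0
```

Run:
```python
from h import *
s=observe();print(s["eef_pos"],s["qpos"].round(0))
p,im=cam("wrist");cv2.imwrite("pics/w10.png",im)
for c in("green",):
    for b in blobs(im,c,amin=100,smin=130): print(c,b[0].round(1),b[1],pix2pt(p,b[0],.054)[0,:2].round(4),pix2pt(p,b[0],.084)[0,:2].round(4))
print(tomove([.618,.0265,.17],6),tomove([.618,.0265,.092],6))
```

```text
[0.52071189 0.0135415  0.17253542] [-39.  30.  55. 105. -29.  59. -57.]
green [273.7  90.6] 349 [0.6178 0.0277] [0.6144 0.027 ]
green [274.9 128.9] 876 [0.5856 0.0233] [0.5855 0.023 ]
green [283.3 182. ] 1129 [0.5385 0.0106] [0.5433 0.0116]
green [250.8 203.3] 984 [0.5148 0.0393] [0.5221 0.0373]
green [301.2 203.3] 998 [ 0.5198 -0.0086] [ 0.5266 -0.0056]
green [275.7 208.8] 634 [0.512 0.015] [0.5195 0.0156]
(array([99.3, -1.6,  0.9]), array([-0.005, -0.006,  0.   ])) (array([98.9, -1.3, 78.9]), array([-0.005, -0.006,  0.   ]))
```

Call:
send_rows --plan "99 -1.5 0 0 0 -1.571; 99 -1.5 0 0 0 -1.571; 99 -1.5 0 0 0 -1.571; 99 -1.5 0 0 0 -1.571; 99 -1.5 0 0 0 -1.571; 99 -1.5 0 0 0 -1.571; 99 -1.5 0 0 0 -1.571; 99 -1.5 0 0 0 -1.571; 99 -1.5 0 0 0 -1.571; 99 -1.5 0 0 0 -1.571" --hand 62

```text
clock: 25.4
eef_pos: [0.6158, 0.0265, 0.1673]
ee_rot: [-180.0, -0.3, 96.0]
contact_force: [-0.3, -0.2, -0.7]
gripper_width: 0.062
grasp_force: 0.0
```

Run:
```python
from h import *
print(observe()["qpos"].round(0),observe()["ee_rot"],tomove([.618,.0265,.092],96))
```

```text
[-20.  32.  26.  91. -16.  61.  16.] [-179.9835279    -0.29259972   95.9541105 ] (array([-0.6,  2.3, 75.3]), array([-0.   , -0.005, -0.001]))
```

Call:
send_rows --plan "-0.5 2 30 0 -0.005 0; -0.5 2 60 0 -0.005 0; -0.5 2 75 0 -0.005 0; -0.5 2 75 0 -0.005 0"

```text
clock: 25.9
eef_pos: [0.6179, 0.0264, 0.0925]
ee_rot: [-180.0, 0.0, 95.9]
contact_force: [0.4, -0.1, -0.1]
gripper_width: 0.062
grasp_force: 0.0
```

Call:
send_rows --plan "0 0 0 0 0 0; 0 0 0 0 0 0; 0 0 0 0 0 0" --hand 20

```text
clock: 26.28
eef_pos: [0.6183, 0.0261, 0.095]
ee_rot: [179.9, 0.0, 96.0]
contact_force: [-4.2, 0.1, 4.9]
gripper_width: 0.0352
grasp_force: 53.9
```

Call:
send_rows --plan "0 0 0 0 0 0.1; 0 0 0 0 0 0.25; 0 0 0 0 0 0.42; 0 0 0 0 0 0.59; 0 0 0 0 0 0.76; 0 0 0 0 0 0.93; 0 0 0 0 0 1.1; 0 0 0 0 0 1.27; 0 0 0 0 0 1.43; 0 0 0 0 0 1.54; 0 0 0 0 0 1.575; 0 0 0 0 0 1.575"

```text
clock: 27.78
eef_pos: [0.6182, 0.0261, 0.095]
ee_rot: [180.0, -0.1, 5.7]
contact_force: [-4.6, 0.0, 6.7]
gripper_width: 0.0351
grasp_force: 54.0
```

Call:
send_rows --plan "0 0 0 0 0 0; 0 0 0 0 0 0; 0 0 -35 0 0 0; 0 0 -75 0 0 0; 0 0 -130 0 0 0; 0 0 -130 0 0 0" --hand 62

```text
clock: 28.52
eef_pos: [0.6208, 0.0252, 0.2284]
ee_rot: [179.9, -0.6, 5.8]
contact_force: [0.1, -0.7, -0.3]
gripper_width: 0.062
grasp_force: 0.0
```

```bash
cat >> h.py <<'E'
def tabs(p,im):
    for c in("red","yellow","blue","green"):
        for b in blobs(im,c,amin=100,smin=140): print(c,b[0].round(1),b[1],pix2pt(p,b[0],.109)[0,:2].round(4))
E
python3 - <<'E'
from h import *
s=observe();print(s["eef_pos"],s["ee_rot"],s["qpos"].round(0))
tabs(*cam("wrist"));p,im=cam("scene");cv2.imwrite("pics/s10.png",im)
print("view",tomove([.46,.22,.29],77))
E
```

```text
[0.62077344 0.02524061 0.22837441] [179.89023624  -0.57793551   5.75224831] [-34.  36.  55.  86. -30.  73. -61.]
red [16.6 97.2] 709 [0.6904 0.2644]
red [309.8 202.2] 523 [ 0.6217 -0.0058]
red [289. 213.] 164 [0.609  0.0129]
yellow [275.3 167.9] 546 [0.651  0.0303]
yellow [275.7 199.7] 179 [0.6209 0.0269]
yellow [529.6 284.1] 3579 [ 0.5581 -0.2442]
blue [276.3 235.2] 424 [0.5853 0.0228]
blue [ 66.1 237.5] 595 [0.5622 0.2294]
blue [ 57. 264.] 1018 [0.5324 0.2406]
blue [277.2 272.8] 1937 [0.5453 0.0178]
green [241.7 202.7] 459 [0.6147 0.059 ]
green [261.9 213.3] 122 [0.6062 0.0388]
view (array([-138.2, -208.4,  -66.4]), array([ 0.002, -0.003, -1.243]))
```

Call:
send_rows --plan "-138 -208 -66 0 0 -1.243; -138 -208 -66 0 0 -1.243; -138 -208 -66 0 0 -1.243; -138 -208 -66 0 0 -1.243; -138 -208 -66 0 0 -1.243; -138 -208 -66 0 0 -1.243; -138 -208 -66 0 0 -1.243; -138 -208 -66 0 0 -1.243; -138 -208 -66 0 0 -1.243; -138 -208 -66 0 0 -1.243" --hand 50

```text
clock: 29.88
eef_pos: [0.46, 0.2195, 0.2889]
ee_rot: [179.9, 0.0, 76.9]
contact_force: [0.0, 0.3, -0.2]
gripper_width: 0.0503
grasp_force: 0.0
```

Run:
```python
from h import *
s=observe();print(s["eef_pos"],s["ee_rot"],s["qpos"].round(0))
p,im=cam("wrist");packs(p,im,("red","blue"));cv2.imwrite("pics/w11.png",im)
print(tomove([.5045,.2893,.10],77),tomove([.5045,.2893,.012],77))
```

```text
[0.46000469 0.21954962 0.28891796] [1.79900226e+02 3.62987380e-02 7.68822485e+01] [-59.  19.  43.  95. -13.  71. -26.]
red [335.  20.] 1306 z28 [0.5735 0.3933] z58 [0.5666 0.3857] long 46 86.1
red [468.  13.] 1024 z28 [0.7353 0.3635] z58 [0.7171 0.358 ] long 72 167.4
red [303.  27.] 728 z28 [0.5343 0.3941] z58 [0.5301 0.3864] long 42 87.6
red [413.  37.] 313 z28 [0.6657 0.3524] z58 [0.6524 0.3477] long 50 109.2
blue [280. 117.] 569 z28 [0.4816 0.2963] z58 [0.4811 0.2955] long 41 77.4
blue [299. 116.] 392 z28 [0.5067 0.2912] z58 [0.5045 0.2907] long 38 78.2
blue [316. 117.] 589 z28 [0.5283 0.285 ] z58 [0.5245 0.285 ] long 41 79.2
blue [332. 309.] 238 z28 [ 0.496  -0.0051] z58 [0.4945 0.0151] long 60 95.9
(array([ 78. ,  27.1, 189.1]), array([ 0.002,  0.   , -0.002])) (array([ 78.1,  26.9, 277.1]), array([ 0.002,  0.   , -0.002]))
```

Call:
send_rows --plan "79 27 60 0 0 0; 79 27 120 0 0 0; 79 27 180 0 0 0; 79 27 220 0 0 0; 79 27 250 0 0 0; 79 27 265 0 0 0; 79 27 273 0 0 0; 79 27 277 0 0 0; 79 27 277 0 0 0" --hand 50

```text
clock: 31.05
eef_pos: [0.5051, 0.2906, 0.0194]
ee_rot: [179.9, -0.3, 76.9]
contact_force: [-15.8, -7.0, 61.5]
gripper_width: 0.05
grasp_force: 30.6
```

Call:
send_rows --plan "0 0 0 0 0 0; 0 0 0 0 0 0; 0 0 0 0 0 0; 0 0 0 0 0 0" --hand 0 --newtons 50

```text
clock: 31.55
eef_pos: [0.5058, 0.2908, 0.0134]
ee_rot: [179.8, -0.1, 77.0]
contact_force: [-0.8, 0.9, -0.9]
gripper_width: 0.0001
grasp_force: 0.0
```

Call:
send_rows --plan "0 0 -20 0 0 0; 0 0 -60 0 0 0; 0 0 -120 0 0 0; 0 0 -180 0 0 0; 0 0 -190 0 0 0; 0 0 -190 0 0 0"

```text
clock: 32.3
eef_pos: [0.5047, 0.2905, 0.2024]
ee_rot: [179.8, -0.0, 77.0]
contact_force: [0.5, -0.6, -0.5]
gripper_width: -0.0001
grasp_force: 0.0
```

Run:
```python
from h import *
s=observe();print(s["eef_pos"],s["qpos"].round(0),s["contact_force"],tomove([.5185,.0152,.20],6.2))
```

```text
[0.50474306 0.29054195 0.20236679] [-57.  29.  39.  94. -20.  64. -25.] [ 0.46526796 -0.62676564 -0.51135585] (array([-265.1,   75.5,    2.4]), array([ 0.002, -0.002,  1.235]))
```

Something was hit on the way down and the grasp missed, so I look again.

Call:
send_rows --plan "-60 -10 -50 0 0 0; -90 -10 -90 0 0 0; -90 -10 -90 0 0 0; -90 -10 -90 0 0 0" --hand 50

```text
clock: 32.8
eef_pos: [0.4736, 0.2057, 0.2908]
ee_rot: [180.0, 0.0, 77.0]
contact_force: [-0.1, 0.9, -0.2]
gripper_width: 0.05
grasp_force: 0.0
```

Run:
```python
from h import *
s=observe();print(s["eef_pos"],s["ee_rot"],s["qpos"].round(0))
p,im=cam("wrist");packs(p,im,("red","blue"))
cv2.imwrite("pics/w12.png",im)
```

```text
[0.47360212 0.20570602 0.29079491] [1.79984420e+02 4.06488662e-02 7.69963806e+01] [-56.  19.  43.  94. -14.  72. -24.]
red [291.  18.] 719 z28 [0.5343 0.3938] z58 [0.5311 0.3852] long 42 86.8
red [322.  14.] 1041 z28 [0.5728 0.3892] z58 [0.567 0.381] long 45 167.1
red [456.   7.] 687 z28 [0.7357 0.3608] z58 [0.7185 0.3546] long 72 167.5
red [402.  29.] 296 z28 [0.6667 0.3507] z58 [0.6543 0.3451] long 50 110.8
blue [237.  91.] 599 z28 [0.4469 0.3261] z58 [0.4498 0.3222] long 41 75.5
blue [254.  90.] 377 z28 [0.4692 0.3233] z58 [0.4706 0.3197] long 37 76.2
blue [274.  91.] 608 z28 [0.4938 0.3152] z58 [0.4934 0.3121] long 41 77.2
blue [325. 300.] 542 z28 [ 0.5022 -0.0026] z58 [0.5012 0.0164] long 63 93.8
```

View pics/w12.png

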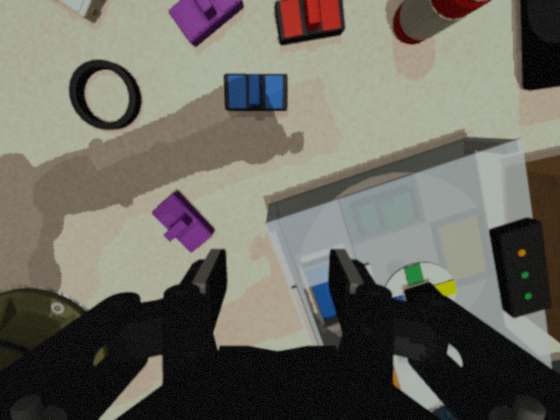

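The picture shows the blue pack upright but displaced to (255,91); it had been knocked aside. Green shows through the hood in its bay at (385,213). I pick blue at its new place.

Run:
```python
from h import *
p,im=cam("wrist");packs(p,im,("blue",))
print(tomove([.4705,.3203,.10],77),tomove([.4705,.3203,.012],77))
```

```text
blue [237.  91.] 603 z28 [0.4471 0.326 ] z58 [0.4499 0.3222] long 41 75.6
blue [254.  90.] 374 z28 [0.4693 0.3234] z58 [0.4706 0.3197] long 37 76.3
blue [274.  91.] 604 z28 [0.4939 0.3154] z58 [0.4935 0.3123] long 42 77.3
blue [325. 301.] 539 z28 [ 0.502  -0.0026] z58 [0.501  0.0164] long 64 93.0
(array([110.9, -28.2, 189.9]), array([-0.   ,  0.002,  0.001])) (array([111.1, -28.2, 277.9]), array([-0.   ,  0.002,  0.001]))
```

Call:
send_rows --plan "111 -28 50 0 0 0; 111 -28 110 0 0 0; 111 -28 170 0 0 0; 111 -28 215 0 0 0; 111 -28 240 0 0 0; 111 -28 255 0 0 0; 111 -28 255 0 0 0" --hand 50

```text
clock: 33.78
eef_pos: [0.472, 0.3191, 0.0362]
ee_rot: [180.0, 0.1, 77.0]
contact_force: [0.2, 0.3, -0.4]
gripper_width: 0.0501
grasp_force: 0.0
```

Call:
send_rows --plan "0 0 7 0 0 0; 0 0 14 0 0 0; 0 0 20 0 0 0; 0 0 23 0 0 0; 0 0 23 0 0 0"

```text
clock: 34.4
eef_pos: [0.4724, 0.3193, 0.0141]
ee_rot: [179.9, 0.0, 77.0]
contact_force: [0.1, 0.8, 0.0]
gripper_width: 0.0499
grasp_force: 0.0
```

Call:
send_rows --plan "0 0 0 0 0 0; 0 0 0 0 0 0; 0 0 0 0 0 0; 0 0 0 0 0 0" --hand 0

```text
clock: 34.9
eef_pos: [0.4722, 0.3196, 0.0145]
ee_rot: [179.9, -0.0, 77.0]
contact_force: [-3.6, 0.4, 5.9]
gripper_width: 0.0127
grasp_force: 50.6
```

Call:
send_rows --plan "0 0 -20 0 0 0; 0 0 -60 0 0 0; 0 0 -120 0 0 0; 0 0 -180 0 0 0; 0 0 -190 0 0 0; 0 0 -190 0 0 0"

```text
clock: 35.65
eef_pos: [0.4716, 0.3195, 0.2036]
ee_rot: [179.9, 0.0, 77.0]
contact_force: [-0.8, -0.1, -5.0]
gripper_width: 0.0126
grasp_force: 49.5
```

Run:
```python
from h import *
s=observe();print(s["eef_pos"],s["qpos"].round(0),s["contact_force"],tomove([.5185,.0152,.20],6.2))
```

```text
[0.47161355 0.31951318 0.20361013] [-62.  28.  40.  95. -20.  64. -29.] [-0.80280079 -0.06178962 -5.02425052] (array([-285.9,  114.2,    3.8]), array([ 1.000e-03, -1.000e-03,  1.236e+00]))
```

Call:
send_rows --plan "-286 114 3 0 0 1.236; -286 114 3 0 0 1.236; -286 114 3 0 0 1.236; -286 114 3 0 0 1.236; -286 114 3 0 0 1.236; -286 114 3 0 0 1.236; -286 114 3 0 0 1.236; -286 114 3 0 0 1.236; -286 114 3 0 0 1.236; -286 114 3 0 0 1.236; -286 114 3 0 0 1.236"

```text
clock: 37.02
eef_pos: [0.5186, 0.0153, 0.2015]
ee_rot: [180.0, -0.1, 6.2]
contact_force: [0.3, -0.0, -3.2]
gripper_width: 0.013
grasp_force: 49.7
```

Run:
```python
from h import *
s=observe();print(s["eef_pos"],s["ee_rot"],s["qpos"].round(0),tomove([.5185,.0152,.0405],6.2))
```

```text
[0.51861104 0.0152521  0.20146555] [ 1.79970477e+02 -1.14216302e-01  6.20775939e+00] [-43.  30.  61. 103. -29.  64. -56.] (array([ -0.4,  -0. , 161. ]), array([ 0.001, -0.002,  0.   ]))
```

Call:
send_rows --plan "0 0 40 0 0 0; 0 0 80 0 0 0; 0 0 110 0 0 0; 0 0 130 0 0 0; 0 0 145 0 0 0; 0 0 154 0 0 0; 0 0 158 0 0 0; 0 0 160 0 0 0; 0 0 161 0 0 0; 0 0 161 0 0 0"

```text
clock: 38.28
eef_pos: [0.5192, 0.0151, 0.0408]
ee_rot: [180.0, -0.1, 6.2]
contact_force: [-0.2, -0.7, -3.2]
gripper_width: 0.0125
grasp_force: 49.7
```

Call:
send_rows --plan "0 0 1 0 0 0; 0 0 1 0 0 0"

```text
clock: 38.52
eef_pos: [0.5194, 0.0149, 0.0405]
ee_rot: [180.0, -0.2, 6.2]
contact_force: [-2.9, 1.0, 6.4]
gripper_width: 0.0128
grasp_force: 51.2
```

Call:
send_rows --plan "0 0 0 0 0 0; 0 0 0 0 0 0; 0 0 -20 0 0 0; 0 0 -70 0 0 0; 0 0 -130 0 0 0; 0 0 -130 0 0 0" --hand 40

```text
clock: 39.28
eef_pos: [0.5213, 0.0141, 0.1736]
ee_rot: [179.9, -0.5, 6.1]
contact_force: [0.5, -0.5, 0.2]
gripper_width: 0.0401
grasp_force: 0.0
```

Run:
```python
from h import *
p,im=cam("wrist");cv2.imwrite("pics/w13.png",im)
for b in blobs(im,"blue",amin=100,smin=130): print(b[0].round(1),b[1],pix2pt(p,b[0],.054)[0,:2].round(4),pix2pt(p,b[0],.084)[0,:2].round(4))
print(tomove([.618,.0265,.172],6.2))
```

```text
[274.4  91.9] 349 [0.6175 0.0272] [0.6142 0.0266]
[275. 130.] 876 [0.5853 0.0233] [0.5853 0.0231]
[276.8 198.7] 3913 [0.5223 0.0148] [0.5288 0.0155]
(array([98.7, -0.9, -0.1]), array([ 0.001, -0.006, -0.   ]))
```

Call:
send_rows --plan "99 -1 0 0 0 -1.571; 99 -1 0 0 0 -1.571; 99 -1 0 0 0 -1.571; 99 -1 0 0 0 -1.571; 99 -1 0 0 0 -1.571; 99 -1 0 0 0 -1.571; 99 -1 0 0 0 -1.571; 99 -1 0 0 0 -1.571; 99 -1 0 0 0 -1.571; 99 -1 0 0 0 -1.571" --hand 62

```text
clock: 40.58
eef_pos: [0.6164, 0.0268, 0.1684]
ee_rot: [-180.0, -0.0, 96.1]
contact_force: [-0.4, 0.6, -0.7]
gripper_width: 0.0619
grasp_force: 0.0
```

Run:
```python
from h import *
print(observe()["qpos"].round(0),tomove([.618,.0265,.092],96.2))
```

```text
[-22.  32.  29.  91. -18.  61.  18.] (array([-0.5,  1.5, 76.4]), array([-0.   , -0.   , -0.001]))
```

Call:
send_rows --plan "-0.5 1.5 30 0 0 0; -0.5 1.5 60 0 0 0; -0.5 1.5 76 0 0 0; -0.5 1.5 76 0 0 0"

```text
clock: 41.08
eef_pos: [0.6179, 0.0264, 0.0924]
ee_rot: [-180.0, 0.0, 96.1]
contact_force: [0.4, 0.7, -0.3]
gripper_width: 0.0622
grasp_force: 0.0
```

Call:
send_rows --plan "0 0 0 0 0 0; 0 0 0 0 0 0; 0 0 0 0 0 0" --hand 20

```text
clock: 41.45
eef_pos: [0.6183, 0.0261, 0.095]
ee_rot: [179.9, 0.0, 96.1]
contact_force: [-4.3, -0.2, 6.1]
gripper_width: 0.0353
grasp_force: 54.9
```

Call:
send_rows --plan "0 0 0 0 0 0.1; 0 0 0 0 0 0.25; 0 0 0 0 0 0.42; 0 0 0 0 0 0.59; 0 0 0 0 0 0.76; 0 0 0 0 0 0.93; 0 0 0 0 0 1.1; 0 0 0 0 0 1.27; 0 0 0 0 0 1.43; 0 0 0 0 0 1.54; 0 0 0 0 0 1.575; 0 0 0 0 0 1.575"

```text
clock: 42.95
eef_pos: [0.6182, 0.0262, 0.095]
ee_rot: [180.0, -0.1, 5.9]
contact_force: [-6.4, -0.1, 7.6]
gripper_width: 0.0352
grasp_force: 55.0
```

Call:
send_rows --plan "0 0 0 0 0 0; 0 0 0 0 0 0; 0 0 -35 0 0 0; 0 0 -75 0 0 0; 0 0 -130 0 0 0; 0 0 -130 0 0 0" --hand 62

```text
clock: 43.7
eef_pos: [0.6209, 0.0251, 0.2284]
ee_rot: [179.9, -0.6, 5.9]
contact_force: [-0.1, -0.7, -1.0]
gripper_width: 0.0619
grasp_force: 0.0
```

Run:
```python
from h import *
s=observe();print(s["eef_pos"],s["ee_rot"],s["qpos"].round(0))
tabs(*cam("wrist"))
print("view",tomove([.50,.30,.29],88))
```

```text
[0.62087091 0.02512916 0.22838429] [179.88182175  -0.57436464   5.92600408] [-36.  37.  58.  86. -33.  74. -58.]
red [16.5 96.5] 708 [0.6904 0.2644]
red [275.9 235.4] 473 [0.5852 0.0229]
red [276.2 273.1] 1974 [0.5449 0.0185]
yellow [309.7 202.3] 529 [ 0.6218 -0.0059]
yellow [288.9 213. ] 162 [0.6092 0.0127]
yellow [529.3 283.9] 3600 [ 0.5592 -0.2443]
blue [241.5 202.5] 468 [0.6149 0.0591]
blue [262.  213.3] 144 [0.6062 0.0386]
green [275.6 167.8] 498 [0.6512 0.03  ]
green [275.6 199.7] 137 [0.621  0.0269]
view (array([ -90.3, -284.9,  -65. ]), array([ 0.005, -0.005, -1.432]))
```

Call:
send_rows --plan "-90 -285 -65 0 0 -1.432; -90 -285 -65 0 0 -1.432; -90 -285 -65 0 0 -1.432; -90 -285 -65 0 0 -1.432; -90 -285 -65 0 0 -1.432; -90 -285 -65 0 0 -1.432; -90 -285 -65 0 0 -1.432; -90 -285 -65 0 0 -1.432; -90 -285 -65 0 0 -1.432; -90 -285 -65 0 0 -1.432; -90 -285 -65 0 0 -1.432" --hand 50

```text
clock: 45.12
eef_pos: [0.4994, 0.3007, 0.288]
ee_rot: [179.9, 0.0, 87.9]
contact_force: [-0.2, 1.0, 0.3]
gripper_width: 0.0501
grasp_force: 0.0
```

Run:
```python
from h import *
s=observe();print(s["eef_pos"],s["ee_rot"],s["qpos"].round(0))
p,im=cam("wrist");packs(p,im,("red",));cv2.imwrite("pics/w14.png",im)
print(tomove([.5584,.3927,.10],87),tomove([.5584,.3927,.034],87))
```

```text
[0.49938397 0.30066085 0.28798832] [1.79899554e+02 4.34658185e-02 8.78858391e+01] [-58.  26.  41.  85. -17.  75. -19.]
red [328.  47.] 1557 z28 [0.5697 0.4623] z58 [0.5649 0.4556] long 98 13.7
red [301. 105.] 633 z28 [0.5344 0.3941] z58 [0.5321 0.3922] long 43 89.5
red [331. 105.] 1070 z28 [0.5735 0.3919] z58 [0.5684 0.3902] long 43 174.9
red [442. 125.] 1027 z28 [0.7235 0.3615] z58 [0.708  0.3619] long 71 84.0
red [399. 125.] 172 z28 [0.665  0.3635] z58 [0.6536 0.3638] long 46 85.0
(array([ 94.2,  55.3, 188.1]), array([0.002, 0.001, 0.016])) (array([ 94.3,  55.2, 254.1]), array([0.002, 0.001, 0.016]))
```

Call:
send_rows --plan "94 55 50 0 0 0.016; 94 55 110 0 0 0.016; 94 55 170 0 0 0.016; 94 55 215 0 0 0.016; 94 55 240 0 0 0.016; 94 55 254 0 0 0.016; 94 55 254 0 0 0.016" --hand 50

```text
clock: 46.05
eef_pos: [0.5584, 0.3924, 0.0344]
ee_rot: [179.9, 0.1, 87.0]
contact_force: [0.0, 0.0, 1.1]
gripper_width: 0.0498
grasp_force: 0.0
```

Call:
send_rows --plan "0 0 7 0 0 0; 0 0 14 0 0 0; 0 0 20 0 0 0; 0 0 22 0 0 0; 0 0 22 0 0 0"

```text
clock: 46.68
eef_pos: [0.5583, 0.3925, 0.0123]
ee_rot: [179.9, 0.0, 87.1]
contact_force: [-0.1, -0.4, 0.3]
gripper_width: 0.0499
grasp_force: 0.0
```

Call:
send_rows --plan "0 0 0 0 0 0; 0 0 0 0 0 0; 0 0 0 0 0 0; 0 0 0 0 0 0" --hand 0

```text
clock: 47.18
eef_pos: [0.5586, 0.3926, 0.0128]
ee_rot: [179.9, 0.0, 87.1]
contact_force: [-0.2, -0.5, 4.0]
gripper_width: 0.0126
grasp_force: 49.9
```

Call:
send_rows --plan "0 0 -20 0 0 0; 0 0 -60 0 0 0; 0 0 -120 0 0 0; 0 0 -180 0 0 0; 0 0 -190 0 0 0; 0 0 -190 0 0 0"

```text
clock: 47.92
eef_pos: [0.5577, 0.3925, 0.203]
ee_rot: [179.9, -0.0, 87.1]
contact_force: [-0.2, 0.4, -4.6]
gripper_width: 0.0129
grasp_force: 49.2
```

Run:
```python
from h import *
s=observe();print(s["eef_pos"],s["qpos"].round(0),s["contact_force"],tomove([.5185,.0155,.20],6.1))
```

```text
[0.55766524 0.39249457 0.20296409] [-56.  38.  37.  77. -23.  72. -21.] [-0.22446353  0.39152384 -4.56263636] (array([-378.5,  -19.7,    2.8]), array([ 0.002, -0.002,  1.413]))
```

Call:
send_rows --plan "-378 -20 3 0 0 1.413; -378 -20 3 0 0 1.413; -378 -20 3 0 0 1.413; -378 -20 3 0 0 1.413; -378 -20 3 0 0 1.413; -378 -20 3 0 0 1.413; -378 -20 3 0 0 1.413; -378 -20 3 0 0 1.413; -378 -20 3 0 0 1.413; -378 -20 3 0 0 1.413; -378 -20 3 0 0 1.413; -378 -20 3 0 0 1.413"

```text
clock: 49.42
eef_pos: [0.5185, 0.0162, 0.1995]
ee_rot: [180.0, -0.1, 6.1]
contact_force: [-0.2, 0.5, -3.8]
gripper_width: 0.0129
grasp_force: 49.7
```

Run:
```python
from h import *
s=observe();print(s["eef_pos"],s["ee_rot"],s["qpos"].round(0),tomove([.5185,.0155,.0388],6.1))
```

```text
[0.51847106 0.01621969 0.19947088] [ 1.79967053e+02 -1.12275987e-01  6.14549140e+00] [-44.  31.  63. 103. -31.  65. -54.] (array([ -0.4,   0.6, 160.7]), array([ 0.001, -0.002,  0.001]))
```

Call:
send_rows --plan "0 0.6 40 0 0 0; 0 0.6 80 0 0 0; 0 0.6 110 0 0 0; 0 0.6 130 0 0 0; 0 0.6 145 0 0 0; 0 0.6 154 0 0 0; 0 0.6 158 0 0 0; 0 0.6 160 0 0 0; 0 0.6 161 0 0 0; 0 0.6 161 0 0 0"

```text
clock: 50.68
eef_pos: [0.5192, 0.0154, 0.0388]
ee_rot: [180.0, -0.1, 6.1]
contact_force: [-0.6, -0.4, -3.7]
gripper_width: 0.0131
grasp_force: 49.8
```

Call:
send_rows --plan "0 0 1 0 0 0; 0 0 1 0 0 0"

```text
clock: 50.92
eef_pos: [0.5193, 0.0154, 0.0386]
ee_rot: [180.0, -0.2, 6.1]
contact_force: [-2.4, 0.7, 7.9]
gripper_width: 0.013
grasp_force: 51.3
```

Call:
send_rows --plan "0 0 0 0 0 0; 0 0 0 0 0 0; 0 0 -20 0 0 0; 0 0 -70 0 0 0; 0 0 -130 0 0 0; 0 0 -130 0 0 0" --hand 40

```text
clock: 51.68
eef_pos: [0.5211, 0.0144, 0.1716]
ee_rot: [179.9, -0.5, 6.1]
contact_force: [0.2, -0.3, -0.6]
gripper_width: 0.0401
grasp_force: 0.0
```

Run:
```python
from h import *
p,im=cam("wrist");cv2.imwrite("pics/w15.png",im)
for b in blobs(im,"red",amin=100,smin=130): print(b[0].round(1),b[1],pix2pt(p,b[0],.054)[0,:2].round(4),pix2pt(p,b[0],.084)[0,:2].round(4))
# dark regions inside bay (pack body/fin)
for b in blobs(im,"red",amin=60,smin=130,vmin=110): print("bright",b[0].round(1),b[1],pix2pt(p,b[0],.054)[0,:2].round(4))
print(tomove([.5352,-.1487,.17],6.0),tomove([.5352,-.1487,.089],6.0))
```

```text
[275.   91.2] 388 [0.6178 0.027 ] [0.6143 0.0265]
[275.3 129.5] 944 [0.5856 0.0233] [0.5856 0.0232]
[277.9 185.5] 1208 [0.5353 0.0155] [0.5405 0.0162]
[260.9 204.5] 1874 [0.5154 0.0297] [0.5227 0.0289]
[301.2 202.4] 1117 [ 0.5215 -0.0082] [ 0.5281 -0.0051]
bright [274.6  91. ] 339 [0.6179 0.0273]
bright [275.3 129.5] 944 [0.5856 0.0233]
bright [287.7 173. ] 512 [0.548  0.0078]
bright [250.6 202.5] 880 [0.5163 0.0396]
bright [300.9 201.8] 869 [ 0.522  -0.0079]
bright [274.3 204.9] 313 [0.5163 0.0169]
(array([ -2.2, 164.7,  -0.6]), array([ 0.001, -0.006,  0.002])) (array([ -2.7, 164.7,  80.4]), array([ 0.001, -0.006,  0.002]))
```

Call:
send_rows --plan "-2 165 -1 0 -0.006 0; -2 165 -1 0 -0.006 0; -2 165 -1 0 -0.006 0; -2 165 -1 0 -0.006 0; -2 165 30 0 -0.006 0; -2 165 60 0 -0.006 0; -2 165 75 0 -0.006 0; -2 165 80 0 -0.006 0; -2 165 80 0 -0.006 0" --hand 60

```text
clock: 52.85
eef_pos: [0.5346, -0.1487, 0.0879]
ee_rot: [180.0, 0.2, 6.1]
contact_force: [-0.7, -0.3, 0.3]
gripper_width: 0.0601
grasp_force: 0.0
```

Call:
send_rows --plan "0 0 0 0 0 0; 0 0 0 0 0 0; 0 0 0 0 0 0; 0 0 0 0 0 0" --hand 0 --newtons 40

```text
clock: 53.35
eef_pos: [0.5347, -0.1489, 0.0882]
ee_rot: [180.0, 0.2, 6.1]
contact_force: [-1.2, 1.7, 5.9]
gripper_width: 0.0129
grasp_force: 41.3
```

Call:
send_rows --plan "0 -10 0 0 0 0; 0 -25 0 0 0 0; 0 -45 0 0 0 0; 0 -65 0 0 0 0; 0 -85 0 0 0 0; 0 -105 0 0 0 0; 0 -115 0 0 0 0; 0 -119 0 0 0 0; 0 -121 0 0 0 0; 0 -121 0 0 0 0; 0 -121 0 0 0 0"

```text
clock: 54.72
eef_pos: [0.5218, -0.0295, 0.0882]
ee_rot: [179.9, 0.2, 6.1]
contact_force: [-1.7, -5.1, 5.6]
gripper_width: 0.0134
grasp_force: 41.5
```

Call:
send_rows --plan "0 0 0 0 0 0; 0 0 0 0 0 0; 0 0 -40 0 0 0; 0 0 -90 0 0 0; 0 0 -150 0 0 0; 0 0 -150 0 0 0" --hand 60

```text
clock: 55.48
eef_pos: [0.524, -0.0291, 0.2414]
ee_rot: [179.9, -0.1, 6.1]
contact_force: [0.0, -0.9, -1.4]
gripper_width: 0.06
grasp_force: 0.0
```

Run:
```python
from h import *
p,im=cam("wrist");cv2.imwrite("pics/w16.png",im)
h,s,v=[c.astype(int) for c in cv2.split(cv2.cvtColor(im,cv2.COLOR_BGR2HSV))]
m=((h>=8)&(h<=24)&(s>170)&(v>50)).astype(np.uint8)
n,l,st,c=cv2.connectedComponentsWithStats(m)
for i in range(1,n):
    if st[i,4]>800:
        r=cv2.minAreaRect(np.argwhere(l==i)[:,::-1].astype(np.float32));print(st[i],pix2pt(p,cv2.boxPoints(r),.106)[:,:2].round(4).tolist())
print(pt2pix(p,[[.5230,-.0293,.136]]),observe()["qpos"].round(0))
print(tomove([.43,-.33,.30],3))
```

```text
[ 467  139   68  120 3644] [[0.4797, -0.2351], [0.6059, -0.2476], [0.595, -0.2951], [0.4654, -0.2875]]
[ 170  154  123   83 8880] [[0.5538, 0.0791], [0.5664, -0.0387], [0.4828, -0.0488], [0.4693, 0.0775]]
[[277.6566329  203.50233336]] [-39.  29.  64.  98. -28.  70. -52.]
(array([-124.7,  290.2,  -60.8]), array([0.   , 0.001, 0.055]))
```

Call:
send_rows --plan "-125 290 -60 0 0 0.055; -125 290 -60 0 0 0.055; -125 290 -60 0 0 0.055; -125 290 -60 0 0 0.055; -125 290 -60 0 0 0.055; -125 290 -60 0 0 0.055; -125 290 -60 0 0 0.055; -125 290 -60 0 0 0.055" --hand 0

```text
clock: 56.52
eef_pos: [0.4299, -0.3278, 0.2971]
ee_rot: [-179.9, 0.3, 3.1]
contact_force: [-0.5, -0.2, -0.0]
gripper_width: -0.0001
grasp_force: 0.0
```

Run:
```python
from h import *
s=observe();print(s["eef_pos"],s["ee_rot"],s["qpos"].round(0))
p,im=cam("wrist");cv2.imwrite("pics/w17.png",im)
for b in blobs(im,"yellow",amin=300): print("y",b[0].round(),b[1],pix2pt(p,cv2.boxPoints(b[2]),.012)[:,:2].round(3).tolist())
for t in (45,70,110):
    m=((im.max(2)<t)).astype(np.uint8)
    n,l,st,c=cv2.connectedComponentsWithStats(m)
    for i in range(1,n):
        if 600<st[i,4]<20000 and c[i][1]<330:
            r=cv2.minAreaRect(np.argwhere(l==i)[:,::-1].astype(np.float32));print(t,st[i],c[i].round(),pix2pt(p,[c[i]],.074).round(3)[0],pix2pt(p,cv2.boxPoints(r),.074)[:,:2].round(3).tolist())
```

```text
[ 0.42986901 -0.32777864  0.29710389] [-179.93609555    0.28214587    3.10120498] [ -3.  27.  61.  90. -24.  78. -26.]
y [395.  31.] 4097 [[0.613, -0.394], [0.692, -0.413], [0.661, -0.564], [0.579, -0.552]]
y [303. 100.] 2394 [[0.443, -0.301], [0.61, -0.323], [0.6, -0.428], [0.43, -0.417]]
45 [376   0  31  30 767] [391.  13.] [ 0.625 -0.444  0.074] [[0.637, -0.426], [0.639, -0.459], [0.61, -0.464], [0.608, -0.43]]
45 [  0  56  20  58 779] [ 7. 90.] [0.521 0.001 0.074] [[0.558, 0.003], [0.559, -0.019], [0.495, -0.009], [0.494, 0.014]]
45 [ 277  106   61   55 2622] [307. 133.] [ 0.489 -0.361  0.074] [[0.464, -0.323], [0.52, -0.33], [0.514, -0.397], [0.457, -0.394]]
70 [ 133    0   33  119 1859] [149.  57.] [ 0.565 -0.171  0.074] [[0.623, -0.155], [0.626, -0.174], [0.499, -0.189], [0.495, -0.169]]
70 [375   0  33  30 814] [391.  13.] [ 0.625 -0.444  0.074] [[0.637, -0.425], [0.639, -0.46], [0.61, -0.465], [0.608, -0.428]]
70 [  0  56  21  58 812] [ 7. 90.] [0.521 0.001 0.074] [[0.558, 0.003], [0.559, -0.02], [0.495, -0.01], [0.494, 0.014]]
70 [ 275  105   65   57 2841] [307. 133.] [ 0.49  -0.361  0.074] [[0.464, -0.322], [0.522, -0.328], [0.515, -0.399], [0.457, -0.396]]
110 [   0    0  177  141 4336] [129.  72.] [ 0.548 -0.146  0.074] [[0.607, 0.003], [0.627, -0.196], [0.484, -0.2], [0.46, 0.02]]
110 [336   0 106  70 721] [381.  47.] [ 0.59  -0.438  0.074] [[0.605, -0.371], [0.636, -0.392], [0.574, -0.511], [0.54, -0.492]]
110 [374   0  34  31 866] [391.  14.] [ 0.625 -0.444  0.074] [[0.637, -0.423], [0.639, -0.46], [0.609, -0.465], [0.607, -0.427]]
110 [  0  55  21  60 868] [ 7. 90.] [0.521 0.001 0.074] [[0.559, 0.003], [0.56, -0.021], [0.494, -0.01], [0.493, 0.015]]
110 [ 272   56   80  107 6304] [310. 109.] [ 0.518 -0.362  0.074] [[0.464, -0.308], [0.576, -0.322], [0.568, -0.408], [0.454, -0.401]]
```

Run:
```python
from h import *
print(tomove([.487,-.361,.055],3.1))
```

```text
(array([ 56.3,  36.5, 242. ]), array([-0.001,  0.005,  0.   ]))
```

Call:
send_rows --plan "56 36 50 0 0 0; 56 36 110 0 0 0; 56 36 165 0 0 0; 56 36 210 0 0 0; 56 36 230 0 0 0; 56 36 240 0 0 0; 56 36 240 0 0 0"

```text
clock: 57.45
eef_pos: [0.4864, -0.3634, 0.059]
ee_rot: [179.9, 0.2, 3.0]
contact_force: [0.4, -0.0, 0.4]
gripper_width: -0.0001
grasp_force: 0.0
```

Call:
send_rows --plan "0 0 6 0 0 0; 0 0 12 0 0 0; 0 0 18 0 0 0; 0 0 22 0 0 0; 0 0 22 0 0 0"

```text
clock: 58.08
eef_pos: [0.4849, -0.3639, 0.0365]
ee_rot: [179.9, 0.2, 2.9]
contact_force: [-2.6, 0.4, 7.9]
gripper_width: 0.0001
grasp_force: 3.4
```

Call:
send_rows --plan "0 0 4 0 0 0; 0 0 8 0 0 0; 0 0 11 0 0 0; 0 0 11 0 0 0"

```text
clock: 58.58
eef_pos: [0.4836, -0.364, 0.0258]
ee_rot: [179.9, 0.3, 2.9]
contact_force: [-5.5, 2.0, 11.2]
gripper_width: -0.0001
grasp_force: 5.0
```

Call:
send_rows --plan "0 0 1 0 0 0; 0 0 2 0 0 0; 0 0 2 0 0 0"

```text
clock: 58.95
eef_pos: [0.4834, -0.3639, 0.0245]
ee_rot: [180.0, 0.3, 2.8]
contact_force: [-7.7, 3.2, 16.1]
gripper_width: -0.0002
grasp_force: 7.6
```

Call:
send_rows --plan "0 0 1.5 0 0 0; 0 0 2 0 0 0; 0 0 2 0 0 0; 0 0 2 0 0 0; 0 0 2 0 0 0; 0 0 2 0 0 0; 0 0 2 0 0 0; 0 0 2 0 0 0; 0 0 2 0 0 0; 0 0 2 0 0 0; 0 0 2 0 0 0; 0 0 2 0 0 0"

```text
clock: 60.45
eef_pos: [0.4834, -0.364, 0.024]
ee_rot: [180.0, 0.2, 2.8]
contact_force: [-10.1, 5.5, 29.7]
gripper_width: -0.0003
grasp_force: 14.0
```

Call:
send_rows --plan "0 0 -8 0 0 0; 0 0 -20 0 0 0; 0 0 -50 0 0 0; 0 0 -100 0 0 0; 0 0 -160 0 0 0; 0 0 -200 0 0 0; -60 0 -240 0 0 0; -60 0 -240 0 0 0; -60 0 -240 0 0 0; -60 0 -240 0 0 0"

```text
clock: 61.7
eef_pos: [0.4277, -0.3652, 0.2601]
ee_rot: [-180.0, 0.3, 3.0]
contact_force: [0.7, 0.8, 0.2]
gripper_width: -0.0003
grasp_force: 0.0
```

Run:
```python
from h import *
s=observe();print(s["eef_pos"],s["contact_force"])
p,im=cam("wrist");m=(im.max(2)<70).astype(np.uint8);n,l,st,c=cv2.connectedComponentsWithStats(m)
for i in range(1,n):
    if 1500<st[i,4]<8000: print(c[i].round(),st[i],pix2pt(p,[c[i]],.074).round(3))
t,ti=cam("top")
for col in("orange","yellow","blue","red","green"):
    for b in blobs(ti,col,amin=12):
        x=pix2pt(t,b[0],.106)[0,:2]
        if .4<x[0]<.8 and -.15<x[1]<.2: print(col,b[1],b[0].round(),x.round(3))
```

```text
[ 0.42768764 -0.36517098  0.26013839] [0.70977892 0.83313286 0.19802011]
[102.  55.] [  79    0   48  115 3072] [[ 0.556 -0.174  0.074]]
[277. 130.] [ 242   99   70   63 3450] [[ 0.49  -0.361  0.074]]
orange 111 [292. 200.] [ 0.522 -0.032]
yellow 79 [281. 166.] [ 0.626 -0.001]
blue 15 [268. 165.] [0.63  0.037]
blue 46 [261. 170.] [0.617 0.06 ]
red 18 [272. 168.] [0.62  0.026]
red 54 [273. 179.] [0.588 0.023]
green 50 [271. 158.] [0.652 0.03 ]
```

```bash
python3 -c "
from workcell import *
print(job_done())"
```

```text
the job is handed in; nothing more can be done
None
```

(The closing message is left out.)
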